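Weigh a carton on the mail scale and lock the setting

TASK

Weigh the small flat carton on the mail scale: first swing the lock arm fully aside off the knob, then lay the carton flat in the middle of the pan, lengthwise in it, and let go. Turn the setting knob on the sloping panel until the pointer stands exactly under the load mark, let the knob go, and swing the lock arm fully back across the knob with the pointer still under the mark. Leave the sticky-note pad and the little tin where they are.

Things in the scene. Friction and masses are not known exactly. Their poses are not given: they have to be found in the camera images.
- scale: Grey mail scale, fixed, 208 mm deep, 130 mm wide; origin at the centre of its underside, x to its back, y to its left (seen from its front), z up; only its yaw turns. Its front half is a panel sloping at 30 degrees, centre at (-50, 0, 61) mm: outward normal (-0.5, 0, 0.866), upslope direction (0.866, 0, 0.5) in this frame. The back half is a housing 92 mm high under the pan.
- carton_centre (a point): Centre (half-way up) of the loose flat brick-shaped carton, 45 (its x) x 110 (its y) x 22 mm (z), 0.16 to 0.25 kg, lying flat on the desk at the start
- pan_floor (a point): Centre of the floor of the aluminium weighing pan over the back half of the scale, about 116 mm above the desk when empty; same axes as the scale. Inside it measures 96 (x) x 132 mm (y) with a rim 3 mm higher than the floor. The pan is sprung (200 N/m) and sinks 8 to 12 mm under the carton; stop at 18 mm.
- pointer (a point): Point just above the tip of the setting pointer, a black slide with a 3 mm wide tip that points upslope, in the lower of the two slots near the top of the panel. The knob drives it: 30 mm to the scale's right (-y) for each radian that the knob is turned clockwise. At knob angle 0 it stands below the mark of the empty pan.
- mark (a point): Point just below the tip of the load mark, a black slide with an 8 mm wide tip that points downslope, in the upper slot. The pan drives it: 3.5 mm to the scale's right for each mm that the pan sinks (27 to 43 mm with the carton in). It settles within about a second after the carton is let go. It coincides with pointer when the pointer stands exactly under the mark.
- knob_top (a point): Centre of the top of the black setting knob, on its turning axis, which is the panel's outward normal. The top is 46 mm above the panel. The grip is a bar 60 mm long, 16 mm wide, reaching from 46 mm down to 16 mm above the panel; below it is a round skirt of 60 mm diameter.
- knob (a joint): Knob angle, rad: at 0 the bar lies along the upslope direction; grows clockwise seen from outside the panel (about minus the outward normal); -0.3 to 1.7, friction 0.04 N m, stays where it is left
- lock_pivot (a point): Point on the lock arm's pivot axis (parallel to the panel's outward normal, at the panel's front left), 97 mm above the panel, level with lock_grip; the post below is 51 mm high
- lock_grip (a point): Centre of the top of the upright round black peg, 18 mm diameter, 36 mm tall, at the free end of the steel lock arm, 90 mm from the pivot axis. The arm bar is 14 mm wide and lies 52 to 61 mm above the panel, above the knob; the peg stands from 61 to 97 mm above the panel, its axis along the panel's normal.
- lock_arm (a joint): Lock arm angle, rad: 0 = across the knob, against its stop (locked); grows counter-clockwise seen from outside the panel; 1.5 = fully aside to the left, against its other stop; friction 0.06 N m, stays where it is left
- sticky: Bystander: sticky-note pad 76 x 76 x 13 mm, origin at the centre of its underside
- mints: Bystander: little flat tin 48 x 64 x 16 mm, origin at the centre of its underside. Right of it a woven box, 0.21 m tall, stands on the desk from x 0.31 to 0.63 and y -0.42 to 0.015 (m, robot frame), with folders and a frame sticking up to about 0.4 m: pass over or around it.

How it is judged:
By the outcome, as a careful person would: the job done as asked, in the order asked, and still so for the second after the job is handed in, with the robot touching nothing.
It also fails if it takes over 72 s, if anything falls off the work surface, if the arm or the gripper's body presses on something with over 40 N, if the wrist force passes 120 N, or if a joint passes its speed limit or range.

ROBOT

A 6-joint arm with a two-finger parallel gripper is mounted at the origin on the work surface; the furniture and walls round the work are solid. World frame = base frame: x ahead of the robot, y to its left, z up, the work surface at z = 0. Lengths are in mm, angles in degrees, forces in N, time in s.
With the tool pointing down it reaches from about 275 to 775 mm from the base axis. Payload 14.6 kg.
Tool frame: the origin (TCP) lies on the centre line of the jaws, within the pads' length; the fingertips stand 8 mm ahead of it and the grasp point (between the pads) lies 11 mm behind it; z points along the fingers, y is the direction in which the jaws open and shut (so a half turn about z gives the same grasp; the last joint's range is limited). The gripper opens to 85 mm and grips with 20 to 120 N. Pads are 22 mm wide; open, the fingers measure 114 mm over their backs; the gripper's body (76 mm by 85 mm) begins 54 mm behind the grasp point. The pads swing forward as they close: fully open they stand 13 mm farther back than shut.
Start: joints at [-79.716, 15.075, -2.767, 72.158, 0, 81.102], TCP at [172.498, -495.855, 239.278] pointing down, gripper open.
Joint ranges: [-151.79, 151.79], [-50.71, 97.33], [-67.44, 78.34], [-121.81, 120.89], [-77.56, 73.72], [-180, 180]. Speed limits (degrees/s): [108.29, 108.29, 147.25, 159.86, 180, 180].

INTERFACE

Orientations are given as [roll, pitch, yaw] about the fixed x, y, z axes, in that order (R = Rz(yaw) Ry(pitch) Rx(roll)).
In Python, from cell import telemetry, optics, env gives the robot as it stands.
- The arm moves only by the tool step_arm, never from a script. Its argument "rows" is a list that holds one entry, the list of rows, each a list of 5 numbers: the shift along the tool's x, y, z in cm, then the turn about the tool's z in rad, then the finger opening in cm, from 0 to 8.54. In form: [[[x, y, z, twist, grip], ...]]. A call has 1 to 20 rows; each row shifts and turns the commanded pose from where the row before left it, along the tool's axes as they then stand; what a row does not reach is not made up. A row lasts 1/10 s, in which the tool goes at most 50 mm and 8.59 degrees, less where a joint would pass 70% of its speed; a pose out of reach is approached as far as the arm can. A call is refused whole if a number of a shift passes 5 or a number of a turn 0.15, either way. A call with a gripper value outside its range is refused whole. The fingers move at their own pace and stop on an object; "grip_force" is the grip in N (left out, the last holds). Time passes only in rows, so rows that do not move let the fingers close. It gives the time, the measured TCP pose, the force and the opening at its end, in the units of the state.
- telemetry.read_state(): the state, without advancing time (a new reading comes with each control period).
- optics.camera(name): name is "scene" or "side" or "wrist"; returns the picture (384x512x3 uint8, blue, green, red); there is no depth.
- optics.get_calibration(name): a dict with "vertical_fov" (degrees; the focal length in pixels is half the picture's height over the tangent of half this angle, whatever the lens; pixels are square), "cx", "cy" (the principal point, pixels), "k1" (the pictures are not rectified: a ray, as slopes to the right and down, at radius r is drawn at 1 + k1 r^2 times it, then the intrinsics apply), "R" (3x3) and "t" (3): a world point X has camera coordinates R X + t. Camera axes: x right, y down, z forward; pixel columns grow to the right and rows downward; lengths in mm; the calibration is good to about 2 mm. A picture is of the moment at which its call begins: read the wrist's pose just before it. get_calibration takes no time and is no camera call; for the wrist camera it gives the pose at the moment of the call.
- env.sign_off(): hands the job in, once; it reports no verdict.
The state is a dict: "clock": time; "qpos": joint angles; "dq": joint speeds; "joint_torque": joint torques, N m; "tcp_pos": TCP position; "orientation": TCP orientation; "ft_force": force on the tool from outside, world axes, zero at the start; "moment": the same for the moment, N m; "finger_gap": opening from 0.0 (shut) to 1.0 (fully open).
Only numpy, scipy, OpenCV 4.12 (cv2) and the standard library are available. Lean on these libraries where they do the work, as an engineer would, in place of code of your own. Each camera call takes 0.05 s, during which the arm holds its last target.

## Working session

There is one attempt and no reset: what is moved stays moved. The work goes in short steps, Python scripts to look and compute and a tool call to move; the robot and the scene stay as the last step left them, time stands still between calls to the robot, and variables do not carry over. Pictures are saved under pics/ and viewed, and the job is handed in when it is done.

Besides the shell and the picture viewer there is one more tool, called after "Request:" as name(argument=value, ...), one argument or row to a line, values as JSON. step_arm: Moves the arm, as the interface text tells. Its arguments: {"type":"object","properties":{"rows":{"type":"array"},"grip_force":{"type":"number"}},"required":["rows"]}

```bash
ls; mkdir -p pics
python3 - <<'E'
from cell import telemetry, optics, env
import cv2
print(telemetry.read_state())
for n in ("scene","side","wrist"):
    print(n, optics.get_calibration(n))
    cv2.imwrite(f"pics/{n}0.png", optics.camera(n))
E
```

```text
pics
{'clock': 0.0, 'qpos': array([-7.97158180e+01,  1.51002475e+01, -2.80401973e+00,  7.21578471e+01,
       -1.36095005e-04,  8.11028486e+01]), 'dq': array([-0.03923169, -0.09123007, -0.0295868 ,  0.06922883,  0.02702364,
        0.02178685]), 'joint_torque': array([-1.43892645e-03, -6.37611866e+01,  3.84561110e+01,  1.34412610e-02,
       -1.02040026e-04,  1.05844447e-05]), 'tcp_pos': array([ 172.44807983, -495.59156836,  238.8106581 ]), 'orientation': array([-1.79938612e+02, -9.47222892e-03,  1.91813284e+01]), 'ft_force': array([-0.09052786,  0.10307725, -0.36913493]), 'moment': array([-0.04826726,  0.00262243,  0.0228641 ]), 'finger_gap': 0.9975605241211586}
scene {'vertical_fov': 44.30721050513894, 'cx': 256.50299379750106, 'cy': 193.1041525969233, 'k1': -0.09920584083316672, 'R': array([[-0.75708246, -0.65316994,  0.01397063],
       [-0.38510366,  0.42889148, -0.81715805],
       [ 0.52775119, -0.62403617, -0.57624435]]), 't': array([526.58829175, 179.51942068, 842.91560198])}
side {'vertical_fov': 55.94896280854798, 'cx': 256.63628438754165, 'cy': 196.3495701004926, 'k1': -0.0608975930409815, 'R': array([[-0.84033287, -0.54205883, -0.00358986],
       [-0.25234173,  0.39703965, -0.88243026],
       [ 0.47975443, -0.74062928, -0.47042954]]), 't': array([531.58249046, 161.29015693, 823.78496171])}
wrist {'vertical_fov': 68.42512121021198, 'cx': 247.77456654591822, 'cy': 197.4110606913394, 'k1': -0.06330453358020434, 'R': array([[ 3.28034645e-01, -9.44665473e-01, -6.44585432e-04],
       [-8.94448723e-01, -3.10816267e-01,  3.21488304e-01],
       [-3.03899248e-01, -1.04882753e-01, -9.46913330e-01]]), 't': array([-525.53425032,  -41.23218821,  380.59997769])}
```

View pics/scene0.png

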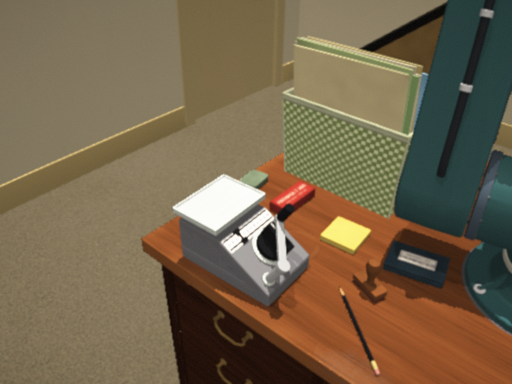

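View pics/side0.png

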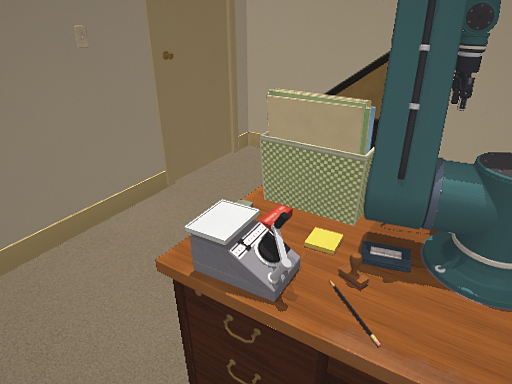

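View pics/wrist0.png

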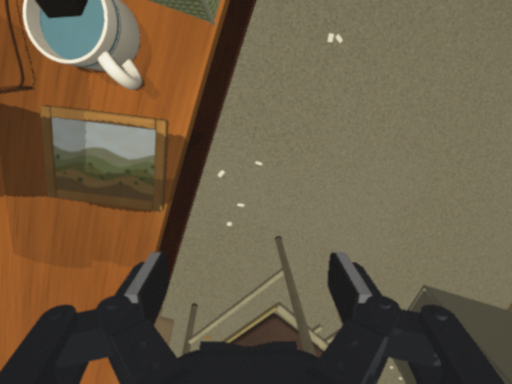

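Run:
```python
import cv2
a=cv2.imread('pics/scene0.png')[165:305,165:375]; b=cv2.imread('pics/side0.png')[190:300,180:350]
cv2.imwrite('pics/sc0z.png',cv2.resize(a,None,fx=3.8,fy=3.8,interpolation=cv2.INTER_CUBIC))
cv2.imwrite('pics/si0z.png',cv2.resize(b,None,fx=4.5,fy=4.5,interpolation=cv2.INTER_CUBIC))
```

```text
(no output)
```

View pics/sc0z.png

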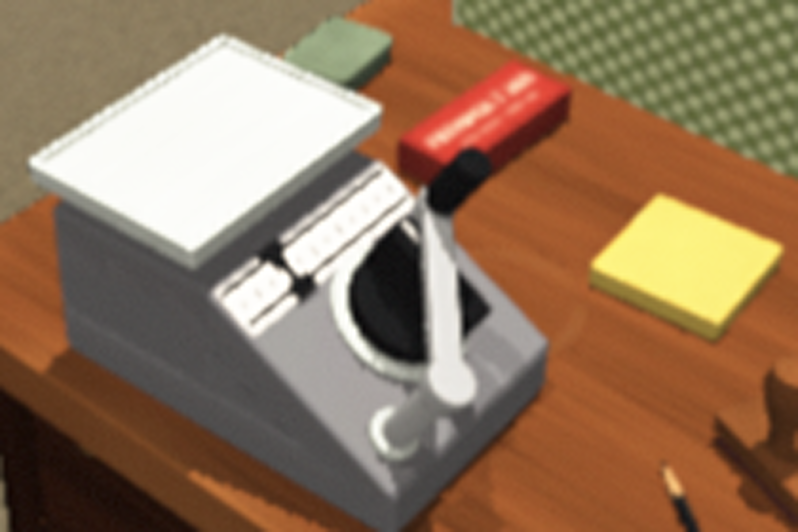

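View pics/si0z.png

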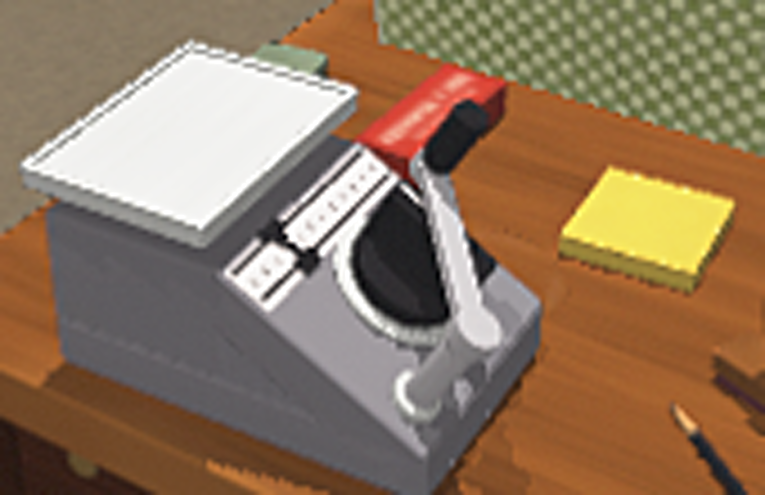

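```bash
cat > h.py <<'E'
import numpy as np, cv2
from cell import telemetry, optics, env
def K(c,H=384):
    f=H/2/np.tan(np.radians(c['vertical_fov'])/2); return f
def ray(c,u,v):
    f=K(c); d=np.array([(u-c['cx'])/f,(v-c['cy'])/f]); p=d.copy()
    for _ in range(30): p=d/(1+c['k1']*(p@p))
    R=np.array(c['R']);t=np.array(c['t'])
    w=R.T@np.r_[p,1]; return -R.T@t, w/np.linalg.norm(w)
def proj(c,X):
    q=np.array(c['R'])@np.asarray(X,float)+c['t']; p=q[:2]/q[2]; p=p*(1+c['k1']*(p@p)); return K(c)*p+[c['cx'],c['cy']]
def onz(c,u,v,z):
    o,w=ray(c,u,v); return o+w*(z-o[2])/w[2]
def onplane(c,u,v,p,n):
    o,w=ray(c,u,v); return o+w*(((np.asarray(p)-o)@n)/(w@n))
def tri(obs):
    A=np.zeros((3,3));b=np.zeros(3)
    for c,u,v in obs:
        o,w=ray(c,u,v);P=np.eye(3)-np.outer(w,w);A+=P;b+=P@o
    return np.linalg.solve(A,b)
def quad(mask):
    cs,_=cv2.findContours(mask,cv2.RETR_EXTERNAL,cv2.CHAIN_APPROX_NONE)
    c=max(cs,key=cv2.contourArea); h=cv2.convexHull(c)
    for e in np.arange(0.005,0.1,0.003):
        p=cv2.approxPolyDP(h,e*cv2.arcLength(h,True),True)
        if len(p)<=6: break
    return p[:,0], cv2.contourArea(c)
def Rrpy(r):
    from scipy.spatial.transform import Rotation as Q
    return Q.from_euler('xyz',r,degrees=True).as_matrix()
E
python3 - <<'E'
from h import *
for n in ('scene','side'):
    im=cv2.imread(f'pics/{n}0.png'); c=optics.get_calibration(n)
    hsv=cv2.cvtColor(im,cv2.COLOR_BGR2HSV)
    m=((hsv[...,1]<30)&(hsv[...,2]>215)).astype(np.uint8)*255
    m[:, :160]=0; m[:170]=0
    p,a=quad(m); print(n,'pan',a)
    for q in p: print(q,onz(c,*q,119).round(1))
    m=((hsv[...,1]>140)&((hsv[...,0]<5)|(hsv[...,0]>174))&(hsv[...,2]>120)).astype(np.uint8)*255
    cv2.imwrite(f'pics/red{n}.png',m)
    p,a=quad(m); print('red',a)
    for q in p: print(q,onz(c,*q,22).round(1))
    m=((hsv[...,1]>140)&(abs(hsv[...,0].astype(int)-28)<5)&(hsv[...,2]>170)).astype(np.uint8)*255
    p,a=quad(m); print('yel',a)
    for q in p: print(q,onz(c,*q,13).round(1))
E
```

```text
scene pan 2529.0
[264 193] [476.3 235.3 119. ]
[215 230] [468.1 372.6 119. ]
[173 207] [569.3 377.2 119. ]
[221 175] [578.8 244.8 119. ]
[226 175] [571.5 238.2 119. ]
red 453.0
[314 188] [491.5  37.7  22. ]
[293 204] [490.1 118.2  22. ]
[280 207] [504.4 145.3  22. ]
[271 202] [530.1 144.2  22. ]
[298 182] [533.1  42.4  22. ]
[302 182] [526.3  36.2  22. ]
yel 0.5
[366 235] [322.8  93.5  13. ]
[366 236] [321.2  96.2  13. ]
[362 239] [322.5 109.7  13. ]
side pan 1433.0
[258 210] [474.9 238.  119. ]
[224 240] [468.  373.7 119. ]
[185 226] [568.7 377.4 119. ]
[222 199] [575.9 240.3 119. ]
[248 206] [504.3 234.9 119. ]
red 246.0
[291 208] [492.1  38.4  22. ]
[289 211] [489.   56.2  22. ]
[270 225] [496.5 146.5  22. ]
[260 221] [529.  143.9  22. ]
[264 216] [533.6 116.4  22. ]
[279 204] [532.2  36.5  22. ]
yel 459.5
[306 240] [392.3 145.7  13. ]
[315 228] [396.5  83.7  13. ]
[342 235] [324.4  76.7  13. ]
[334 249] [318.9 143.7  13. ]
[306 242] [388.6 153.4  13. ]
```

```bash
cat >> h.py <<'E'
S={'o':np.array([471.,303.,0.]),'yaw':3.0}
def setS(o,yaw): S['o']=np.array(o,float); S['yaw']=yaw
def s2w(p):
    return Rrpy([0,0,S['yaw']])@np.asarray(p,float)+S['o']
def w2s(p): return Rrpy([0,0,S['yaw']]).T@(np.asarray(p,float)-S['o'])
def onpanel(c,u,v,h):
    "pixel -> scale-frame point at height h above panel, also (upslope, left) coords from panel centre"
    n=np.array([-.5,0,.866025]); pc=np.array([-50,0,61])+h*n
    R=Rrpy([0,0,S['yaw']]); X=w2s(onplane(c,u,v,s2w(pc),R@n)); d=X-pc
    return X, np.array([d@[.866025,0,.5], d[1]])
def pan2w(up,left,h): return s2w(np.array([-50,0,61])+h*np.array([-.5,0,.866025])+up*np.array([.866025,0,.5])+np.array([0,left,0]))
E
python3 - <<'E'
from h import *
c=optics.get_calibration('scene'); d=optics.get_calibration('side')
Z=lambda x,y:(165+(x)/3.8,165+(y)/3.8); Y=lambda x,y:(180+x/4.5,190+y/4.5)
print(-c['R'].T@c['t'],-d['R'].T@d['t'])
for X in [(-104,65,0),(-104,-65,0),(-104,65,30),(-104,-65,30),(104,65,0),(3.7,65,92)]:
    p=proj(c,s2w(X));q=proj(d,s2w(X)); print(X,((p-165)*3.8).round(),((q-[180,190])*4.5).round())
# peg top, skirt, pivot
for nm,a,b,h in [('pegtop',(474,166),(470,112),97),('pivot armtop',(453,386),(480,335),61),('postfoot',(397,435),(417,397),0),('pointer',(305,283),(310,257),0),('mark',(290,262),(288,240),0)]:
    print(nm,onpanel(c,*Z(*a),h)[1].round(1),onpanel(d,*Y(*b),h)[1].round(1))
E
```

```text
[ 22.95463739 792.96711267 625.06432174] [ 92.19199063 834.22966187 531.76839897]
(-104, 65, 0) [380. 536.] [410. 502.]
(-104, -65, 0) [536. 380.] [529. 342.]
(-104, 65, 30) [381. 491.] [411. 452.]
(-104, -65, 30) [541. 335.] [532. 295.]
(104, 65, 0) [ 54. 341.] [ 47. 354.]
(3.7, 65, 92) [194. 285.] [203. 266.]
pegtop [ 13.8 -20.9] [ 15.7 -23.9]
pivot armtop [-49.7  42.5] [-51.1  43.2]
postfoot [-49.2  38.2] [-49.3  38.2]
pointer [31.1 18.5] [30.4 16.6]
mark [43.2 16.6] [43.5 17.7]
```

Request:
step_arm(
  rows=[
    [[0, 0, -3, 0, 0], [0, 0, -3.5, 0, 0], [0, 0, -3.5, 0, 0], [0, 0, -3.5, 0, 0], [0, 0, -3.5, 0, 0], [0, 0, -3.5, 0, 0], [0, 0, -3.5, 0, 0], [0, 0, -3, 0, 0]],
  ],
  grip_force=30,
)

```text
clock: 0.95
tcp_pos: [172.4, -495.3, 510.3]
orientation: [179.9, 0.0, 19.2]
ft_force: [1.1, -1.6, 0.7]
finger_gap: -0.002
```

Request:
step_arm(
  rows=[
    [[1.9, -2.85, 0, 0, 0], [1.9, -2.85, 0, 0, 0], [1.9, -2.85, 0, 0, 0], [1.9, -2.85, 0, 0, 0], [1.9, -2.85, 0, 0, 0], [1.9, -2.85, 0, 0, 0], [1.9, -2.85, 0, 0, 0], [1.9, -2.85, 0, 0, 0], [1.9, -2.85, 0, 0, 0], [1.9, -2.85, 0, 0, 0], [1.9, -2.85, 0, 0, 0], [1.9, -2.85, 0, 0, 0], [1.9, -2.85, 0, 0, 0], [1.9, -2.85, 0, 0, 0], [1.9, -2.85, 0, 0, 0], [1.9, -2.85, 0, 0, 0], [1.9, -2.85, 0, 0, 0], [1.9, -2.85, 0, 0, 0], [1.9, -2.85, 0, 0, 0], [1.9, -2.85, 0, 0, 0]],
  ],
)

```text
clock: 2.95
tcp_pos: [344.0, 168.9, 508.6]
orientation: [180.0, -0.0, 19.2]
ft_force: [-0.4, -1.1, -0.2]
finger_gap: 0.002
```

Run:
```python
from h import *
print(telemetry.read_state()['qpos'].round(1))
```

```text
[ 13.9   5.1  27.3 112.2  -0.  174.7]
```

Request:
step_arm(
  rows=[
    [[0, 0, 1, -0.15, 0], [0, 0, 1, -0.15, 0], [0, 0, 1, -0.15, 0], [0, 0, 1, -0.15, 0], [0, 0, 1, -0.15, 0], [0, 0, 1, -0.15, 0], [0, 0, 1, -0.15, 0], [0, 0, 1, -0.15, 0], [0, 0, 1, -0.15, 0], [0, 0, 1, -0.15, 0], [0, 0, 1, -0.15, 0], [0, 0, 1, -0.15, 0], [0, 0, 1, -0.15, 0], [0, 0, 1, -0.15, 0], [0, 0, 1, -0.15, 0], [0, 0, 1, -0.15, 0], [0, 0, 1, -0.15, 0], [0, 0, 1, -0.15, 0], [0, 0, 1, -0.15, 0]],
  ],
)

```text
clock: 4.85
tcp_pos: [344.0, 167.3, 318.1]
orientation: [-180.0, -0.0, -177.2]
ft_force: [-0.2, 0.5, 0.3]
finger_gap: -0.001
```

Request:
step_arm(
  rows=[
    [[-1.4, 2.15, 0.3, 0, 0], [-1.4, 2.15, 0.3, 0, 0], [-1.4, 2.15, 0.3, 0, 0], [-1.4, 2.15, 0.3, 0, 0], [-1.4, 2.15, 0.3, 0, 0], [-1.4, 2.15, 0.3, 0, 0], [0, 0, 0, 0, 0], [0, 0, 0, 0, 0]],
  ],
)

```text
clock: 5.65
tcp_pos: [422.3, 299.8, 300.2]
orientation: [-180.0, -0.1, -177.5]
ft_force: [0.0, 0.5, 0.2]
finger_gap: 0.002
```

```bash
cat >> h.py <<'E'
import json
def snap(n,tag):
    c=optics.get_calibration(n); im=optics.camera(n); cv2.imwrite(f'pics/{tag}.png',im)
    json.dump({k:(v.tolist() if hasattr(v,'tolist') else v) for k,v in c.items()},open(f'pics/{tag}.json','w'))
    return im,c
def load(tag): return cv2.imread(f'pics/{tag}.png'),{k:(np.array(v) if isinstance(v,list) else v) for k,v in json.load(open(f'pics/{tag}.json')).items()}
E
python3 - <<'E'
from h import *
im,c=snap('wrist','w1'); print(-c['R'].T@c['t'],c['R'][2],telemetry.read_state()['tcp_pos'])
cv2.imwrite('pics/w1z.png',cv2.resize(im,None,fx=1.5,fy=1.5,interpolation=cv2.INTER_CUBIC))
E
```

```text
[340.07119352 295.46577387 434.69013457] [ 0.3206015   0.01311856 -0.94712332] [422.15153892 299.48924965 300.51281139]
```

View pics/w1z.png

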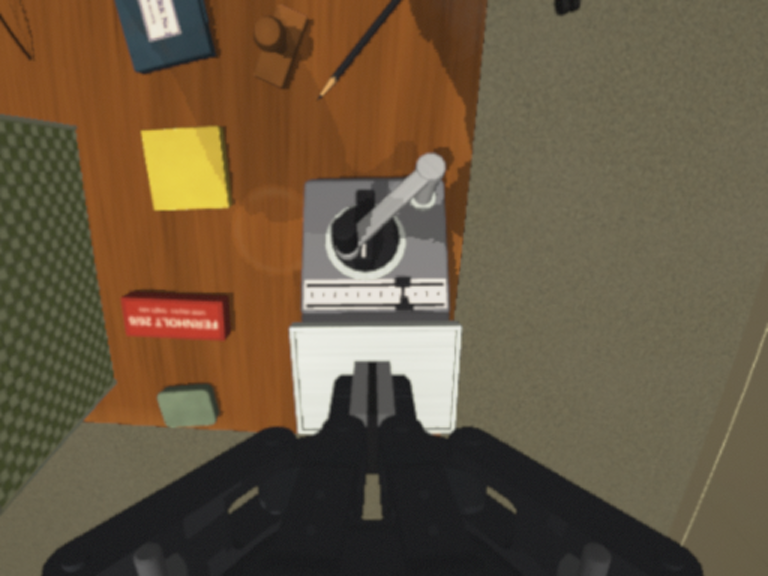

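Run:
```python
from h import *
im,c=load('w1')
g=lambda x,y:(x/1.5,y/1.5)
for nm,p,z in [('FR',(303.5,180),30),('FL',(447,178.5),30),('BRpanel',(301,310),92),('BLpanel',(449,310),92),('panFR',(291,327),119),('panFL',(461,326),119),('panBL',(456,431),119),('panBR',(297,434),119),('c',(126,293),22),('c',(226,298),22),('c',(228,339),22),('c',(124,333),22),('st',(141,130),13),('st',(230,208),13)]:
    print(nm,onz(c,*g(*p),z).round(1))
cv2.imwrite('pics/w1y.png',cv2.resize(im[100:300,185:320],None,fx=3,fy=3,interpolation=cv2.INTER_CUBIC))
```

```text
FR [366.1 232.9  30. ]
FL [358.9 365.9  30. ]
BRpanel [471.4 239.7  92. ]
BLpanel [465.8 367.6  92. ]
panFR [476.1 235.8 119. ]
panFL [469.3 373.1 119. ]
panBL [570.4 380.4 119. ]
panBR [579.8 238.8 119. ]
c [487.5  43.3  22. ]
c [488.4 150.2  22. ]
c [535.1 149.1  22. ]
c [533.7  34.2  22. ]
st [325.3  74.3  13. ]
st [396.8 157.   13. ]
```

View pics/w1y.png

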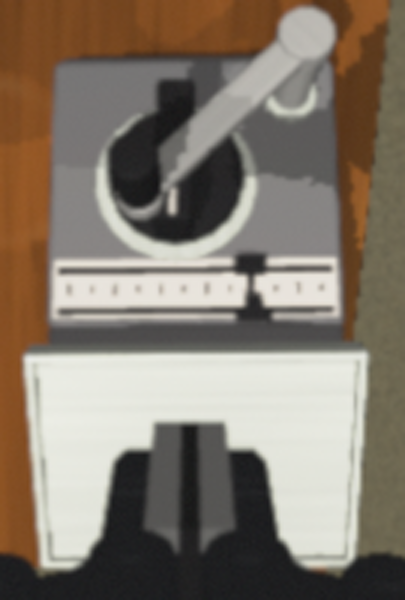

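```bash
sed -i "s/S={'o'.*/S={'o':np.array([465.6,304.2,0.]),'yaw':3.0}/" h.py
python3 - <<'E'
from h import *
im,w=load('w1')
c=optics.get_calibration('scene'); d=optics.get_calibration('side')
Z=lambda x,y:(165+(x)/3.8,165+(y)/3.8); Y=lambda x,y:(180+x/4.5,190+y/4.5); W=lambda x,y:(185+x/3,100+y/3)
for X in [(-104,65,0),(-104,-65,0),(-104,65,30),(-104,-65,30),(104,65,0),(3.7,65,92)]:
    p=proj(c,s2w(X));q=proj(d,s2w(X)); print(X,((p-165)*3.8).round(),((q-[180,190])*4.5).round())
for nm,a,b,e,h in [('pegtop',(474,166),(470,112),(133,160),97),('pivot armtop',(453,386),(480,335),(306,32),61),('postfoot',(397,435),(417,397),(292,98),0),('pointer',(305,283),(310,257),(250,269),0),('mark',(290,262),(288,240),(252,298),0)]:
    print(nm,onpanel(c,*Z(*a),h)[1].round(1),onpanel(d,*Y(*b),h)[1].round(1),onpanel(w,*W(*e),h)[1].round(1))
for h in (0,3): print('skirt L,R,top,bot',[onpanel(w,*W(*e),h)[1].round(1) for e in ((97,182),(258,182),(177,260))])
print('bar lower end',onpanel(w,*W(158,80),46)[1],onpanel(w,*W(194,80),46)[1])
E
```

```text
(-104, 65, 0) [387. 544.] [419. 508.]
(-104, -65, 0) [543. 386.] [537. 347.]
(-104, 65, 30) [389. 498.] [420. 458.]
(-104, -65, 30) [548. 342.] [541. 299.]
(104, 65, 0) [ 60. 347.] [ 54. 360.]
(3.7, 65, 92) [201. 292.] [211. 271.]
pegtop [ 18.1 -19.9] [ 20.1 -22.1] [ 23.8 -21. ]
pivot armtop [-45.  43.] [-46.4  44.5] [-41.4  43.2]
postfoot [-44.5  38.6] [-44.6  39.1] [-41.2  44.6]
pointer [35.4 18.9] [34.8 17.6] [38.9 23.6]
mark [47.5 17.1] [47.8 18.8] [51.8 24.1]
skirt L,R,top,bot [array([ -1.6, -44. ]), array([-1., 28.]), array([34.6, -8.4])]
skirt L,R,top,bot [array([ -0.6, -43.7]), array([ 0. , 27.8]), array([35.3, -8.3])]
bar lower end [-28.79245712 -14.86468093] [-28.64119101  -0.40841802]
```

```bash
cat >> h.py <<'E'
PIV=np.array([-43.,44.]);KN=np.array([0.,-8.])
def peg(phi,h):
    "phi deg, left of upslope"
    a=np.radians(phi); u,l=PIV+90*np.array([np.cos(a),np.sin(a)]); return pan2w(u,l,h)
def totool(d,yaw):
    return Rrpy([180,0,yaw]).T@np.asarray(d,float)
E
python3 - <<'E'
from h import *
cur=np.array(telemetry.read_state()['tcp_pos']); yaw=-177.5
sl=np.array([-np.sin(np.radians(3)),np.cos(np.radians(3)),0])
print('axes',totool([1,0,0],yaw).round(3),totool([0,1,0],yaw).round(3))
for ph,off in [(-46,-34),(-46,-23.5),(-35,-23.5),(-25,-23.5),(-15,-23.5),(-5,-23.5),(5,-23.5),(15,-23.5),(25,-23.5),(35,-23.5),(40,-23.5)]:
    X=peg(ph,85)+off*sl; X[2]=peg(ph,80)[2]+8
    print(ph,X.round(1),'delta tool cm',(totool(X-cur,yaw)/10).round(2)); cur=X
E
```

```text
axes [-0.999 -0.044 -0.   ] [-0.044  0.999  0.   ]
-46 [393.  245.6 148. ] delta tool cm [ 3.15 -5.26 15.25]
-46 [392.4 256.1 148. ] delta tool cm [0.01 1.05 0.  ]
-35 [401.4 269.7 153.6] delta tool cm [-0.96  1.32 -0.56]
-25 [407.5 283.6 157.6] delta tool cm [-0.67  1.36 -0.39]
-15 [411.4 298.6 160.2] delta tool cm [-0.45  1.48 -0.27]
-5 [412.9 314.1 161.6] delta tool cm [-0.22  1.55 -0.14]
5 [412.1 329.8 161.6] delta tool cm [0.01 1.57 0.  ]
15 [408.9 345.1 160.2] delta tool cm [0.25 1.54 0.14]
25 [403.5 359.6 157.6] delta tool cm [0.48 1.47 0.27]
35 [396.  372.8 153.6] delta tool cm [0.69 1.35 0.39]
40 [391.6 378.8 151.3] delta tool cm [0.42 0.62 0.24]
```

Request:
step_arm(
  rows=[
    [[0.8, -1.3, 0, 0, 0], [0.8, -1.3, 0, 0, 0], [0.8, -1.35, 0, 0, 0], [0.75, -1.35, 2, 0, 0], [0, 0, 2.5, 0, 0], [0, 0, 2.5, 0, 0], [0, 0, 2.5, 0, 0], [0, 0, 2.5, 0, 0], [0, 0, 2, 0, 0], [0, 0, 1.2, 0, 0], [0, 0, 0, 0, 0]],
  ],
)

```text
clock: 6.8
tcp_pos: [392.2, 244.6, 147.9]
orientation: [-180.0, -0.1, -177.6]
ft_force: [-0.1, -1.2, 0.8]
finger_gap: -0.005
```

Run:
```python
from h import *
im,c=snap('wrist','w2'); s,_=snap('scene','s2')
cv2.imwrite('pics/w2z.png',np.hstack([im[100:350,150:400],cv2.resize(s[140:265,200:325],None,fx=2,fy=2)]))
```

```text
(no output)
```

View pics/w2z.png

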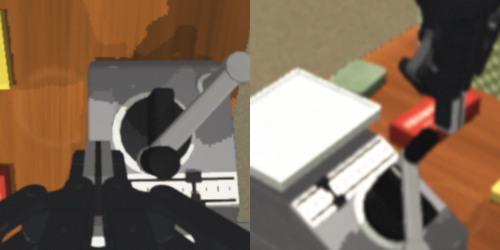

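Request:
step_arm(
  rows=[
    [[0, 0.55, 0, 0, 0], [0, 0.5, 0, 0, 0], [-0.5, 0.65, -0.3, 0, 0], [-0.5, 0.65, -0.3, 0, 0], [-0.35, 0.7, -0.2, 0, 0], [-0.35, 0.7, -0.2, 0, 0], [-0.2, 0.75, -0.15, 0, 0], [-0.2, 0.75, -0.1, 0, 0], [-0.1, 0.8, -0.1, 0, 0], [-0.1, 0.8, 0, 0, 0], [0, 0.8, 0, 0, 0], [0, 0.8, 0, 0, 0], [0.1, 0.75, 0.05, 0, 0], [0.15, 0.75, 0.1, 0, 0], [0.25, 0.75, 0.1, 0, 0], [0.25, 0.7, 0.15, 0, 0], [0.35, 0.7, 0.2, 0, 0], [0, 0, 0, 0, 0]],
  ],
)

```text
clock: 8.7
tcp_pos: [399.3, 367.6, 155.8]
orientation: [180.0, -0.0, -177.5]
ft_force: [0.7, -0.4, 0.3]
finger_gap: 0.002
```

Run:
```python
from h import *
im,c=snap('wrist','w3'); s,_=snap('scene','s3')
cv2.imwrite('pics/w3z.png',np.hstack([im[50:350,120:420],cv2.resize(s[140:290,180:330],None,fx=2,fy=2)]))
```

```text
(no output)
```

View pics/w3z.png

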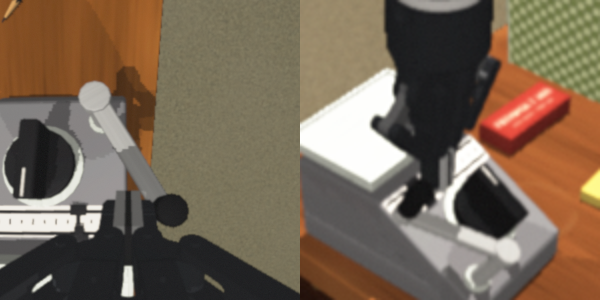

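Request:
step_arm(
  rows=[
    [[0.35, 0.6, 0.2, 0, 0], [0.35, 0.5, 0.2, 0, 0], [0.1, 0.3, 0.1, 0, 0], [0, 0.1, 0, 0, 0]],
  ],
)

```text
clock: 9.2
tcp_pos: [395.8, 375.9, 153.3]
orientation: [-179.2, 0.6, -177.8]
ft_force: [25.6, -61.4, 34.1]
finger_gap: -0.0
```

Request:
step_arm(
  rows=[
    [[0, -0.6, 0, 0, 0], [0, -1.5, 0, 0, 0], [0, -1.5, -1, 0, 0], [0, -1, -2, 0, 0]],
  ],
)

```text
clock: 9.6
tcp_pos: [392.5, 334.1, 180.9]
orientation: [-179.9, -0.1, -177.5]
ft_force: [-0.1, -0.5, 1.0]
finger_gap: -0.005
```

Run:
```python
from h import *
im,c=snap('wrist','w4')
cv2.imwrite('pics/w4z.png',cv2.resize(im[0:300,120:420],None,fx=2,fy=2))
```

```text
(no output)
```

View pics/w4z.png

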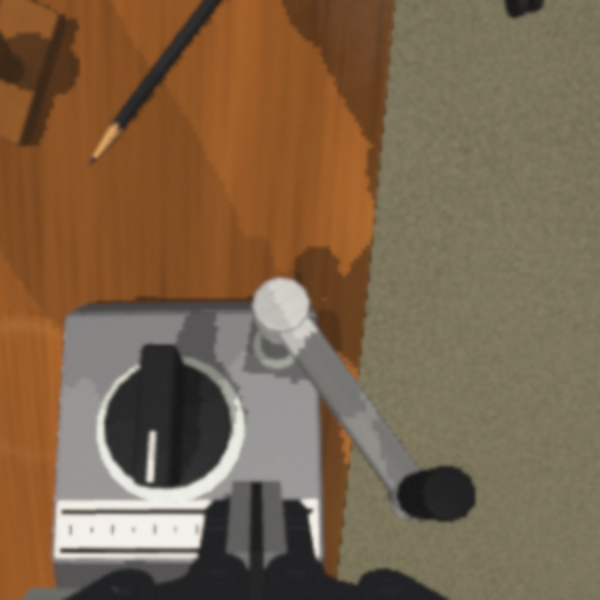

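Run:
```python
from h import *
im,c=load('w4')
W=lambda x,y:(120+x/2,y/2)
p=onpanel(c,*W(282,303),61)[1]; q=onpanel(c,*W(447,494),97)[1]; b=onpanel(c,*W(405,505),61)[1]
print(p,q,np.hypot(*(q-p)),np.degrees(np.arctan2(q[1]-p[1],q[0]-p[0])),b)
for e in [(143,346),(180,346),(156,486),(182,486)]: print('bar',onpanel(c,*W(*e),46)[1].round(1))
print('skirt',[onpanel(c,*W(*e),2)[1].round(1) for e in [(97,425),(245,425),(168,504),(168,350)]])
print(telemetry.read_state()['qpos'].round(1))
```

```text
[-41.78169905  43.5910322 ] [34.03960092 91.69286455] 89.79229256429404 32.39147263897488 [37.09217544 87.65669682]
bar [-29.1 -14.1]
bar [-28.9   1.5]
bar [28.7 -7.1]
bar [28.8  3.3]
skirt [array([ -2.5, -44.6]), array([-1.9, 27.4]), array([35.4, -9.2]), array([-39.9, -10.8])]
[ 31.3  15.5 -10.8  63.6   0.   28.8]
```

Run:
```python
from h import *
im,c=load('w3')
s,cs=snap('scene','s4'); d,cd=snap('side','d4')
cv2.imwrite('pics/s4z.png',np.hstack([cv2.resize(s[180:300,180:320],None,fx=2.8,fy=2.8,interpolation=cv2.INTER_CUBIC),cv2.resize(d[190:310,185:325],None,fx=2.8,fy=2.8,interpolation=cv2.INTER_CUBIC)]))
cv2.imwrite('pics/w3y.png',cv2.resize(im[50:350,120:420],None,fx=2,fy=2,interpolation=cv2.INTER_CUBIC))
im,c=load('w2')
cv2.imwrite('pics/w2y.png',cv2.resize(im[100:350,200:450],None,fx=2.4,fy=2.4,interpolation=cv2.INTER_CUBIC))
```

```text
(no output)
```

View pics/s4z.png

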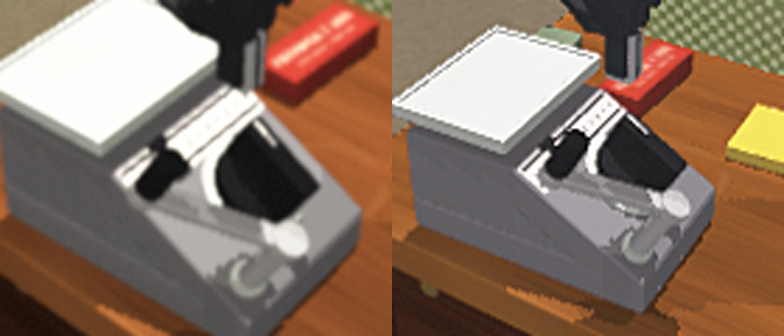

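View pics/w2y.png

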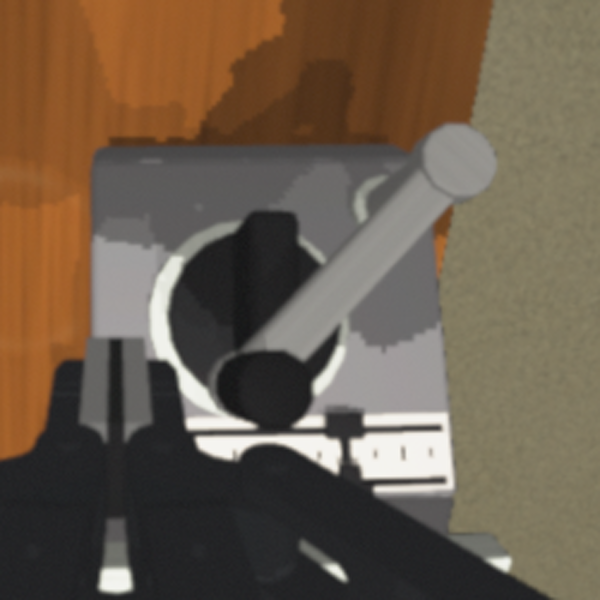

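Run:
```python
from h import *
def ang(p,q): return np.degrees(np.arctan2(q[1]-p[1],q[0]-p[0])).round(1),np.hypot(*(q-p)).round(1)
im,c=load('w2'); W=lambda x,y:(200+x/2.4,100+y/2.4)
p=onpanel(c,*W(459,161),61)[1]
print('locked',p,ang(p,onpanel(c,*W(273,391),97)[1]),ang(p,onpanel(c,*W(285,336),61)[1]))
im,c=load('w4'); W=lambda x,y:(120+x/2,y/2)
p=onpanel(c,*W(282,303),61)[1]
print('now',p,ang(p,onpanel(c,*W(447,494),97)[1]),ang(p,onpanel(c,*W(394,479),61)[1]))
_,c=load('s4');W=lambda x,y:(180+x/2.8,180+y/2.8)
p=onpanel(c,*W(288,238),61)[1];print('scene',p,ang(p,onpanel(c,*W(167,165),97)[1]),onpanel(c,*W(167,165),97)[1])
_,c=load('d4');W=lambda x,y:(185+(x-392)/2.8,190+y/2.8)
p=onpanel(c,*W(677,204),61)[1];print('side',p,ang(p,onpanel(c,*W(572,148),97)[1]),onpanel(c,*W(572,148),97)[1])
```

```text
locked [-40.95930675  43.22718455] (np.float64(-46.4), np.float64(90.7)) (np.float64(-47.5), np.float64(72.8))
now [-41.78169905  43.5910322 ] (np.float64(32.4), np.float64(89.8)) (np.float64(30.3), np.float64(80.2))
scene [-41.66412631  42.85368835] (np.float64(36.6), np.float64(90.8)) [31.20251047 97.04633777]
side [-44.66162928  40.98513364] (np.float64(39.3), np.float64(96.4)) [ 29.96397944 102.05242896]
```

Request:
step_arm(
  rows=[
    [[0, 0, -1, 0.147, 0], [0, 0, -1, 0.147, 0], [0, 0, -1, 0.147, 0], [0, 0, -1, 0.147, 0], [0, 0, -1, 0.147, 0], [0, 0, -1, 0.147, 0], [0, 0, 0, 0.147, 7], [0, 0, 0, 0.147, 7], [0, 0, 0, 0.147, 7], [0, 0, 0, 0.147, 7], [0, 0, 0, 0.147, 7]],
  ],
)

```text
clock: 10.85
tcp_pos: [393.1, 335.8, 240.5]
orientation: [-180.0, 0.0, 89.5]
ft_force: [-0.1, -0.6, 0.1]
finger_gap: 0.821
```

Request:
step_arm(
  rows=[
    [[-2.2, 1.2, 0, 0, 7], [-2.2, 1.2, 0, 0, 7], [-2.2, 1.2, 0, 0, 7], [-2.2, 1.2, 0, 0, 7], [-2.2, 1.2, 0, 0, 7], [-2.2, 1.2, 0, 0, 7], [-2.2, 1.2, 0, 0, 7], [-2.2, 1.2, 0, 0, 7], [-2.2, 1.2, 0, 0, 7], [-2.2, 1.2, 0, 0, 7], [-2.2, 0, 0, 0, 7], [0, 0, 0, 0, 7], [0, 0, 0, 0, 7]],
  ],
)

```text
clock: 12.15
tcp_pos: [512.5, 93.4, 240.7]
orientation: [-180.0, -0.0, 89.8]
ft_force: [0.5, 0.8, -0.3]
finger_gap: 0.818
```

Run:
```python
from h import *
im,c=snap('wrist','w5'); st=telemetry.read_state(); print(st['tcp_pos'],st['orientation'])
cv2.imwrite('pics/w5z.png',cv2.resize(im,None,fx=1.5,fy=1.5,interpolation=cv2.INTER_CUBIC))
```

```text
[512.50636792  93.77007003 240.84706515] [-1.79974373e+02 -1.95232496e-02  8.98332514e+01]
```

View pics/w5z.png

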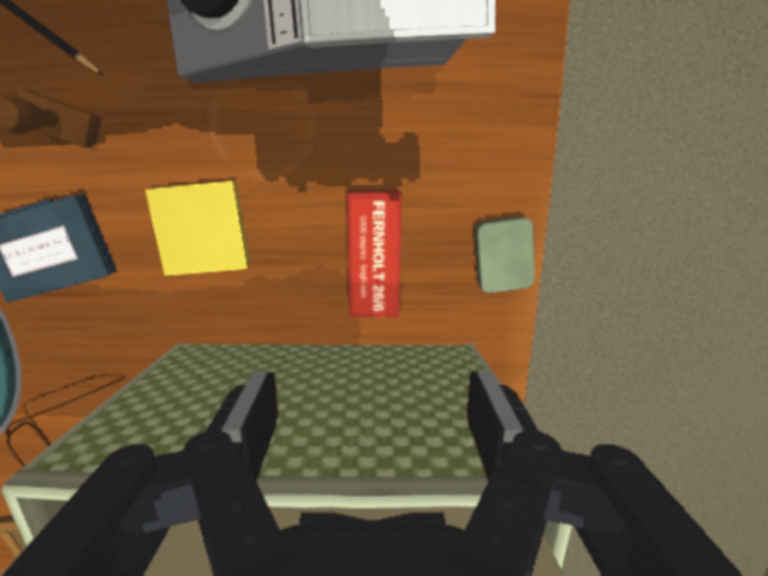

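Run:
```python
from h import *
im,c=load('w5')
hsv=cv2.cvtColor(im,cv2.COLOR_BGR2HSV)
m=((hsv[...,1]>140)&((hsv[...,0]<6)|(hsv[...,0]>174))&(hsv[...,2]>150)).astype(np.uint8)*255
m=cv2.morphologyEx(m,cv2.MORPH_CLOSE,np.ones((7,7)))
cs,_=cv2.findContours(m,cv2.RETR_EXTERNAL,cv2.CHAIN_APPROX_NONE);k=max(cs,key=cv2.contourArea)
P=np.array([onz(c,*q,22)[:2] for q in k[:,0].astype(float)]); r=cv2.minAreaRect(P.astype(np.float32)); print(r)
for q in [(349,194),(400,194),(400,317),(350,318)]: print(onz(c,q[0]/1.5,q[1]/1.5,22).round(1))
print('tin',[onz(c,q[0]/1.5,q[1]/1.5,16).round(0) for q in [(476,222),(482,292),(534,288)]],'box',[onz(c,q[0]/1.5,q[1]/1.5,0).round(0) for q in [(180,345),(470,345)]])
g=lambda x,y,z:onz(c,x/1.5,y/1.5,z).round(1)
print('pan edge',g(300,43,119),g(495,33,119))
```

```text
((514.4799194335938, 90.76199340820312), (106.33401489257812, 43.69373321533203), 89.76658630371094)
[494.5 143.6  22. ]
[536.2 143.4  22. ]
[538.   35.6  22. ]
[493.2  34.8  22. ]
tin [array([602., 120.,  16.]), array([612.,  57.,  16.]), array([658.,  61.,  16.])] box [array([323.,  -2.,   0.]), array([609.,  -3.,   0.])]
pan edge [474.6 233.6 119. ] [580.3 238.6 119. ]
```

Request:
step_arm(
  rows=[
    [[-0.3, 0.2, 2, 0, 7], [0, 0, 3, 0, 7], [0, 0, 3, 0, 7], [0, 0, 3, 0, 7], [0, 0, 3, 0, 7], [0, 0, 3, 0, 7], [0, 0, 2.5, 0, 7], [0, 0, 2, 0, 7], [0, 0, 1, 0, 7], [0, 0, 0.6, 0, 7], [0, 0, 0, 0, 7]],
  ],
)

```text
clock: 13.3
tcp_pos: [514.6, 90.6, 10.0]
orientation: [-180.0, -0.0, 89.9]
ft_force: [0.1, 0.0, -0.9]
finger_gap: 0.821
```

Request:
step_arm(
  rows=[
    [[0, 0, 0, 0, 4], [0, 0, 0, 0, 4], [0, 0, 0, 0, 4], [0, 0, 0, 0, 4], [0, 0, 0, 0, 4]],
  ],
  grip_force=30,
)

```text
clock: 13.8
tcp_pos: [515.2, 90.3, 11.1]
orientation: [179.9, -0.0, 89.8]
ft_force: [-0.7, 1.0, 7.9]
finger_gap: 0.525
```

Request:
step_arm(
  rows=[
    [[0, 0, 0, 0, 5.5], [0, 0, -0.2, 0, 5.5], [0, 0, -0.3, 0, 5.5], [0, 0, 0, 0, 4], [0, 0, 0, 0, 4], [0, 0, 0, 0, 4], [0, 0, 0, 0, 4]],
  ],
  grip_force=40,
)

```text
clock: 14.5
tcp_pos: [515.0, 90.2, 15.9]
orientation: [179.9, 0.0, 89.8]
ft_force: [-1.9, 0.1, 12.4]
finger_gap: 0.51
```

Request:
step_arm(
  rows=[
    [[0, 0, -1, 0, 4], [0, 0, -2.5, 0, 4], [0, 0, -2.5, 0, 4], [0, 0, -2.5, 0, 4], [0, 0, -2.5, 0, 4], [0, 0, -2.5, 0, 4], [0, 0, -2.5, 0, 4], [0, 0, -1, 0, 4], [2, 0, 0, -0.028, 4], [2, 0.1, 0, -0.028, 4], [2.2, 0.1, 0, 0, 4], [2.2, 0.1, 0, 0, 4], [2.2, 0.1, 0, 0, 4], [2.2, 0.1, 0, 0, 4], [2.2, 0.1, 0, 0, 4], [2.2, 0.1, 0, 0, 4], [2.2, 0.1, 0, 0, 4], [1.5, 0.05, 0, 0, 4], [0.9, 0, 0, 0, 4], [0, 0, 0, 0, 4]],
  ],
)

```text
clock: 16.5
tcp_pos: [513.1, 308.9, 184.8]
orientation: [-180.0, 0.0, 93.1]
ft_force: [-0.4, -0.9, -2.4]
finger_gap: 0.515
```

Run:
```python
from h import *
st=telemetry.read_state(); print(st['tcp_pos'],st['orientation'],st['ft_force'])
im,c=snap('wrist','w6'); s,_=snap('scene','s6'); d,_=snap('side','d6')
cv2.imwrite('pics/w6z.png',cv2.resize(im,None,fx=1.5,fy=1.5,interpolation=cv2.INTER_CUBIC))
cv2.imwrite('pics/s6z.png',np.hstack([cv2.resize(s[150:290,160:300],None,fx=2.8,fy=2.8,interpolation=cv2.INTER_CUBIC),cv2.resize(d[160:300,165:305],None,fx=2.8,fy=2.8,interpolation=cv2.INTER_CUBIC)]))
```

```text
[513.09168323 308.90936794 184.77484172] [-1.79971462e+02  9.27240577e-03  9.30868694e+01] [-0.42719182 -0.88732996 -2.44195164]
```

View pics/w6z.png

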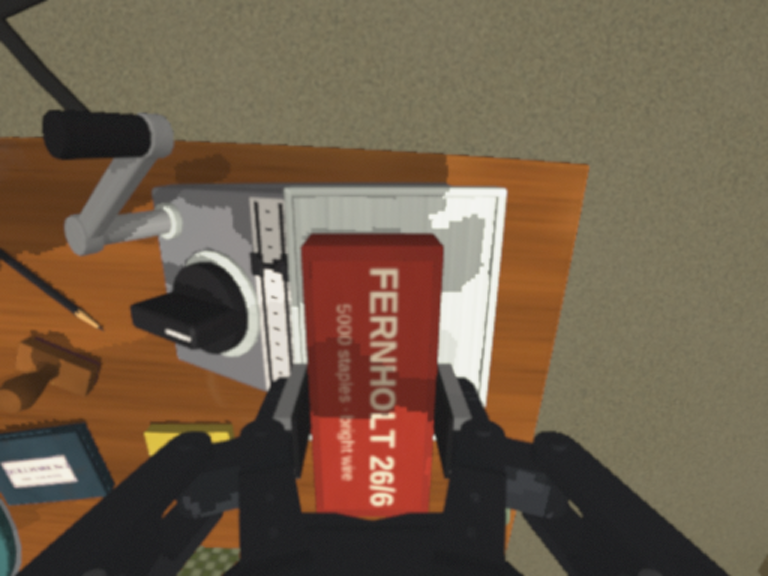

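View pics/s6z.png

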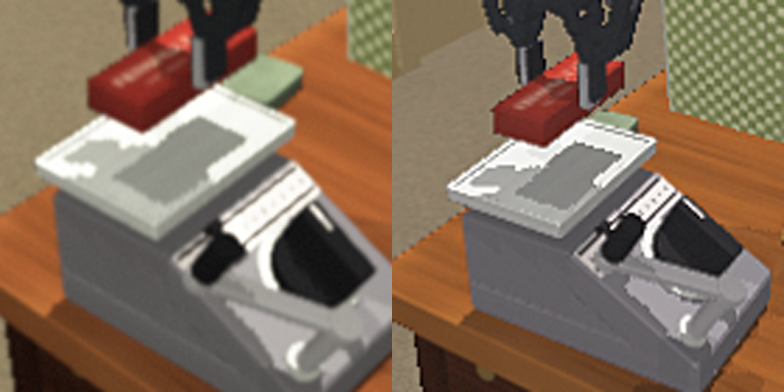

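Run:
```python
from h import *
_,c=load('w6'); g=lambda x,y,z:onz(c,x/1.5,y/1.5,z).round(1)
print('pan',g(285,188,119),g(505,188,119),'inner right',g(490,380,117),g(293,330,117))
print('carton top',g(303,245,191),g(443,245,191),'bot',g(305,236,169),g(440,234,169),'low',g(316,512,191),g(432,512,191))
```

```text
pan [469.9 373.4 119. ] [571.6 379.  119. ] inner right [579.7 277.4 117. ] [472.9 301.4 117. ]
carton top [489.4 362.8 191. ] [532.4 365.1 191. ] bot [486.7 361.3 169. ] [534.9 364.6 169. ] low [494.2 256.1 191. ] [540.  258.5 191. ]
```

Request:
step_arm(
  rows=[
    [[-0.2, 0.5, 0, 0, 4], [-0.2, 0.47, 0, 0, 4], [0, 0, 1.5, 0, 4], [0, 0, 1.5, 0, 4], [0, 0, 1, 0, 4], [0, 0, 0.6, 0, 4], [0, 0, 0.4, 0, 4], [0, 0, 0.4, 0, 4], [0, 0, 0.2, 0, 4], [0, 0, 0, 0, 4]],
  ],
)

```text
clock: 17.65
tcp_pos: [523.3, 304.9, 129.2]
orientation: [180.0, -0.0, 93.0]
ft_force: [-0.2, 0.0, -1.2]
finger_gap: 0.513
```

Request:
step_arm(
  rows=[
    [[0, 0, 0, 0, 5], [0, 0, 0, 0, 5.3], [0, 0, 0, 0, 5.8], [0, 0, 0, 0, 5.8], [0, 0, -1, 0, 5.8], [0, 0, -2, 0, 5.8], [0, 0, -3, 0, 5.8], [0, 0, -3, 0, 5.8], [0, 0, -3, 0, 3], [0, 0, -2, 0, 0], [0, 0, 0, 0, 0], [0, 0, 0, 0, 0]],
  ],
)

```text
clock: 18.85
tcp_pos: [523.2, 304.9, 269.4]
orientation: [180.0, -0.0, 93.0]
ft_force: [0.1, 0.6, -0.4]
finger_gap: 0.008
```

Run:
```python
from h import *
st=telemetry.read_state(); print(st['tcp_pos'],st['orientation'],st['ft_force'])
im,c=snap('wrist','w7'); s,_=snap('scene','s7'); d,_=snap('side','d7')
cv2.imwrite('pics/w7z.png',cv2.resize(im,None,fx=1.5,fy=1.5,interpolation=cv2.INTER_CUBIC))
cv2.imwrite('pics/s7z.png',np.hstack([cv2.resize(s[150:290,180:320],None,fx=2.8,fy=2.8,interpolation=cv2.INTER_CUBIC),cv2.resize(d[160:300,185:325],None,fx=2.8,fy=2.8,interpolation=cv2.INTER_CUBIC)]))
```

```text
[523.24502086 304.90906018 269.39602887] [ 1.79967004e+02 -1.04353540e-02  9.30380576e+01] [ 0.06900152  0.56815161 -0.42406726]
```

View pics/w7z.png

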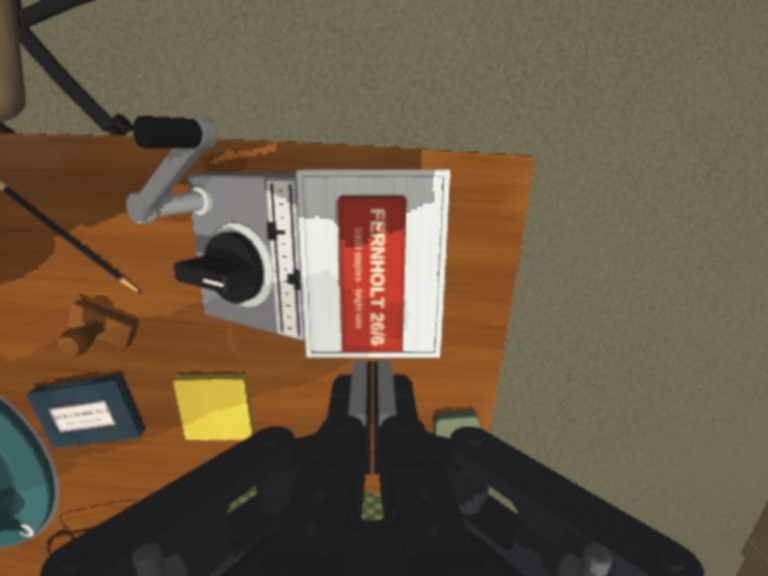

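View pics/s7z.png

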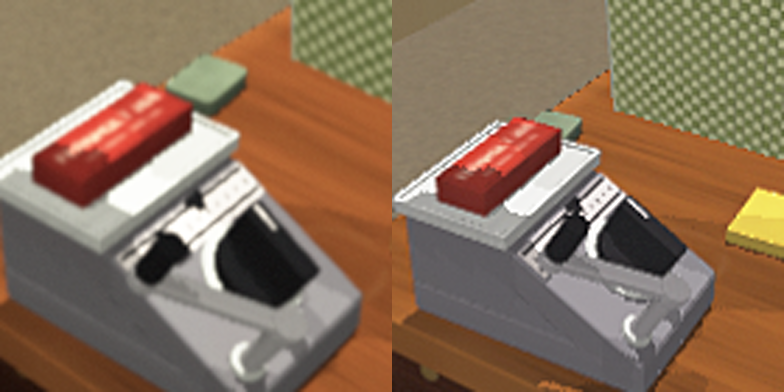

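Run:
```python
from h import *
_,c=load('w7'); g=lambda x,y,z:onz(c,x/1.5,y/1.5,z).round(1)
A=[g(297,170,109),g(450,171,109),g(441,357,109),g(307,357,109)];B=[g(339,200,128),g(405,200,128),g(404,353,128),g(342,353,128)]
print(A,B,np.mean(A,0),np.mean(B,0))
```

```text
[array([469.9, 373.6, 109. ]), array([572.7, 378.3, 109. ]), array([581. , 239.8, 109. ]), array([477.3, 234.4, 109. ])] [array([500. , 357.1, 128. ]), array([542.3, 359.3, 128. ]), array([549.9, 251.1, 128. ]), array([505.2, 248.8, 128. ])] [525.225 306.525 109.   ] [524.35  304.075 128.   ]
```

```bash
cat >> h.py <<'E'
KN=np.array([0.,-7.5])
def knobfinger(th,r=24,clear=0,hx=6.5,hy=11.0,z=87):
    c,s=np.cos(th),np.sin(th)
    u,l=KN+(-r)*np.array([c,-s])+8*np.array([-s,-c])
    X=np.array([-73+.866*u,l]); n=np.array([-s,-.866*c]); n/=np.hypot(*n)
    X=X+n*(hx*abs(n[0])+hy*abs(n[1])+clear)
    w=s2w([X[0],X[1],0]); w[2]=z; return w
E
python3 - <<'E'
from h import *
_,c=load('w7'); 
for nm,p in [('mark',(293,279)),('pointer',(272,231))]: print(nm,onpanel(c,p[0]/1.5,p[1]/1.5,2))
im,c=load('w7'); cv2.imwrite('pics/w7y.png',cv2.resize(im[100:250,100:210],None,fx=5,fy=4*1.0,interpolation=cv2.INTER_CUBIC))
for t in np.arange(0,1.31,.1): print(round(t,1),knobfinger(t).round(1))
print(telemetry.read_state()['qpos'].round(0))
E
```

```text
mark (array([ -2.60908788, -12.76640405,  90.67056917]), array([ 55.87699926, -12.76640405]))
pointer (array([-18.3427466 ,  22.96147373,  81.58673283]), array([37.70933929, 22.96147373]))
0.0 [373.3 272.8  87. ]
0.1 [371.3 274.6  87. ]
0.2 [369.4 276.7  87. ]
0.3 [367.7 279.2  87. ]
0.4 [366.2 282.   87. ]
0.5 [365.1 285.1  87. ]
0.6 [364.4 288.4  87. ]
0.7 [364.1 291.8  87. ]
0.8 [364.3 295.3  87. ]
0.9 [364.9 298.7  87. ]
1.0 [365.9 302.   87. ]
1.1 [367.3 305.1  87. ]
1.2 [369.1 308.   87. ]
1.3 [371.3 310.7  87. ]
[ 23.  23.  14.  81.  -0. 109.]
```

View pics/w7y.png

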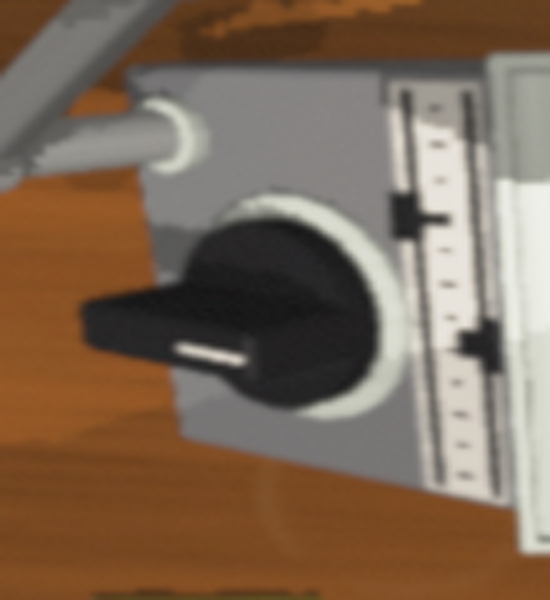

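Request:
step_arm(
  rows=[
    [[-0.6, -2.5, 0, 0, 0], [-0.6, -2.5, 0, 0, 0], [-0.6, -2.6, 0, 0, 0], [-0.6, -2.6, 0, 0, 0], [-0.6, -2.5, 0, 0, 0], [-0.5, -2.5, 0, 0, 0]],
  ],
)

```text
clock: 19.6
tcp_pos: [371.9, 261.3, 268.5]
orientation: [-179.9, 0.0, 93.0]
ft_force: [-0.2, 0.1, 0.2]
finger_gap: 0.003
```

Request:
step_arm(
  rows=[
    [[0, 0, 0.6, -0.15, 0], [0, 0, 0.6, -0.15, 0], [0, 0, 0.6, -0.15, 0], [0, 0, 0.6, -0.15, 0], [0, 0, 0.6, -0.15, 0], [0, 0, 0.6, -0.15, 0], [0, 0, 0.6, -0.15, 0], [0, 0, 0.6, -0.15, 0], [0, 0, 0.6, -0.15, 0], [0, 0, 0.6, -0.15, 0], [0, 0, 0.6, -0.15, 0], [0, 0, 0.6, -0.15, 0], [0, 0, 0.6, -0.15, 0], [0, 0, 0.6, -0.15, 0], [0, 0, 0.6, -0.15, 0], [0, 0, 0.6, -0.15, 0], [0, 0, 0.6, -0.15, 0], [0, 0, 0.6, -0.15, 0], [0, 0, 0.6, -0.15, 0], [0, 0, 0.6, -0.15, 0]],
  ],
)

```text
clock: 21.6
tcp_pos: [372.7, 261.7, 148.3]
orientation: [179.9, -0.0, -94.7]
ft_force: [0.5, 0.8, -0.2]
finger_gap: 0.0
```

Run:
```python
from h import *
st=telemetry.read_state(); print(st['tcp_pos'],st['orientation'],st['qpos'].round(0))
im,c=snap('wrist','w8')
cv2.imwrite('pics/w8z.png',cv2.resize(im,None,fx=1.5,fy=1.5,interpolation=cv2.INTER_CUBIC))
```

```text
[372.74366034 261.65449237 148.32711617] [ 1.79938534e+02 -3.17483279e-02 -9.47229360e+01] [ 25.  11. -23.  56.   0. -60.]
```

View pics/w8z.png

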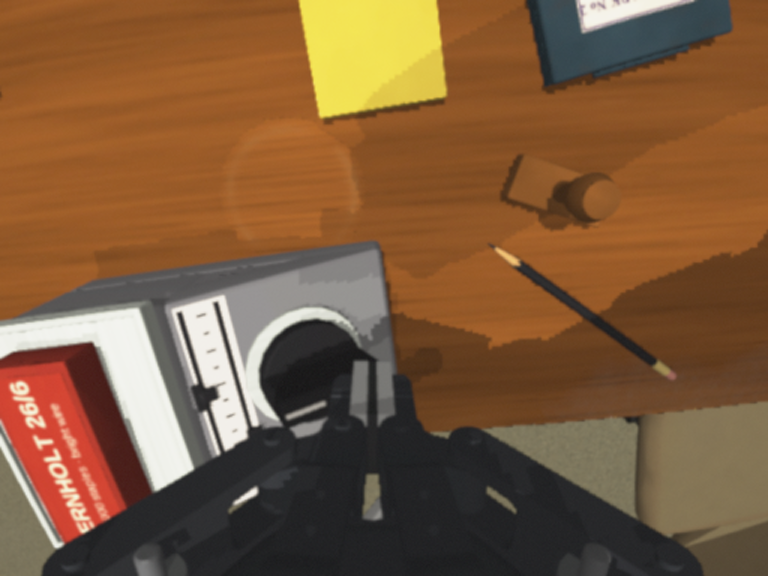

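Request:
step_arm(
  rows=[
    [[0, 0, 1, -0.13, 0], [0, 0, 1.5, 0, 0], [0, 0, 1.5, 0, 0], [0, 0, 1.2, 0, 0], [0, 0, 0.9, 0, 0], [0, 0, 0, 0, 0]],
  ],
)

```text
clock: 22.25
tcp_pos: [372.5, 261.5, 87.2]
orientation: [179.9, -0.0, -87.7]
ft_force: [-0.2, 0.1, 0.3]
finger_gap: 0.003
```

Run:
```python
from h import *
st=telemetry.read_state(); cur=st['tcp_pos'];print(st['tcp_pos'],st['orientation'],st['ft_force'].round(1))
im,c=snap('wrist','w9')
cv2.imwrite('pics/w9z.png',cv2.resize(im,None,fx=1.5,fy=1.5,interpolation=cv2.INTER_CUBIC))
for t in [0,.2,.4,.6,.8,1.0]:
    X=knobfinger(t); print(t,(totool(X-cur,st['orientation'][2])/10).round(2)); cur=X
```

```text
[372.52184517 261.54654418  87.17654687] [ 1.79890077e+02 -4.25762660e-02 -8.77280762e+01] [-0.2  0.1  0.3]
0 [-1.12 -0.13  0.02]
0.2 [-0.4   0.38  0.  ]
0.4 [-0.54  0.3   0.  ]
0.6 [-0.65  0.16  0.  ]
0.8 [-0.69 -0.02 -0.  ]
1.0 [-0.67 -0.19 -0.  ]
```

View pics/w9z.png

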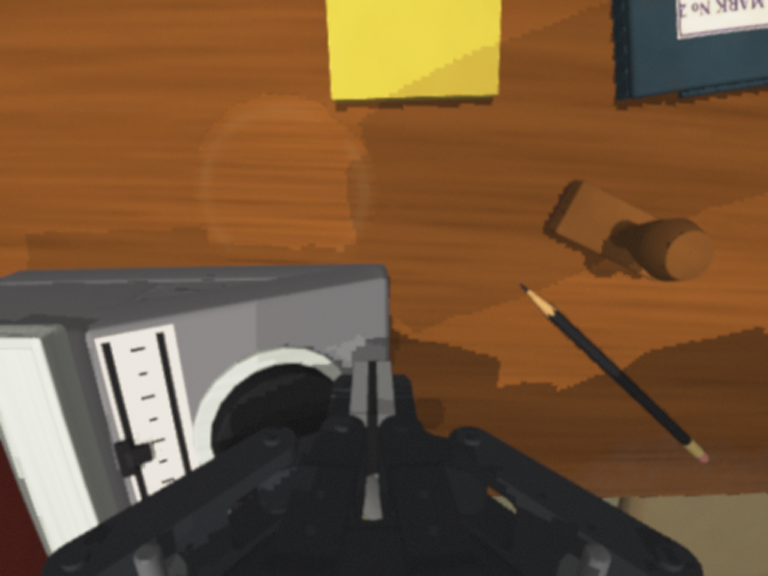

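Request:
step_arm(
  rows=[
    [[-0.6, 0, 0, 0, 0], [-0.5, -0.1, 0, 0, 0], [-0.2, 0.2, 0, 0, 0], [-0.2, 0.2, 0, 0, 0], [-0.25, 0.15, 0, 0, 0], [-0.3, 0.15, 0, 0, 0], [-0.3, 0.1, 0, 0, 0], [-0.35, 0.05, 0, 0, 0], [-0.35, 0, 0, 0, 0], [-0.35, 0, 0, 0, 0], [-0.2, 0, 0, 0, 0], [0, 0, 0, 0, 0]],
  ],
)

```text
clock: 23.5
tcp_pos: [364.2, 298.0, 88.2]
orientation: [180.0, 0.0, -87.6]
ft_force: [-1.5, -2.5, 2.7]
finger_gap: -0.0
```

Run:
```python
from h import *
st=telemetry.read_state(); cur=st['tcp_pos'];print(st['tcp_pos'],st['orientation'],st['ft_force'].round(1))
im,c=snap('wrist','w10')
cv2.imwrite('pics/w10z.png',cv2.resize(im,None,fx=1.5,fy=1.5,interpolation=cv2.INTER_CUBIC))
```

```text
[364.24138808 297.99807377  88.17540911] [ 1.79996565e+02  3.23066216e-02 -8.76047549e+01] [-1.5 -2.5  2.7]
```

View pics/w10z.png

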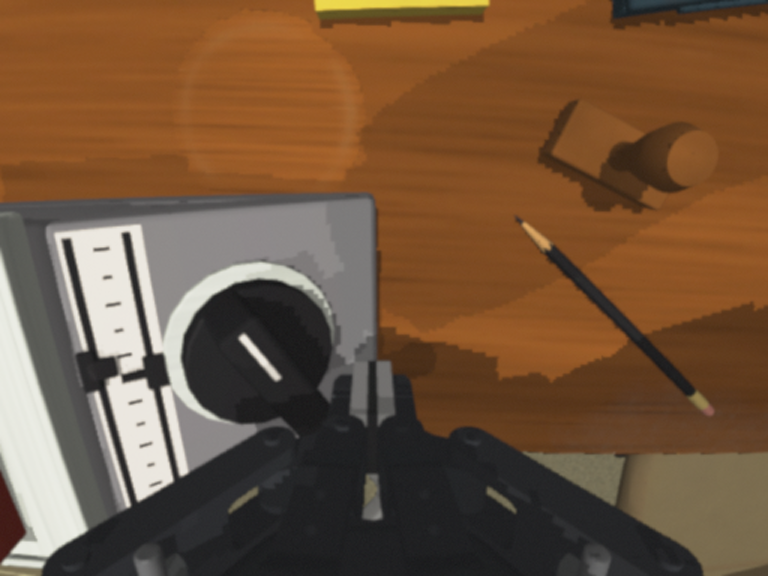

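```bash
cat >> h.py <<'E'
def pm(tag,thr=70,dbg=None):
    "measure left coords of pointer and mark dark tips in strip between slots"
    im,c=load(tag); g=cv2.cvtColor(im,cv2.COLOR_BGR2GRAY)
    # rectify panel strip: rows = left (right->left), cols=up, 0.25 mm
    ups=np.arange(25,65,.25); ls=np.arange(-60,60,.25)
    M=np.zeros((len(ls),len(ups),2),np.float32)
    for i,l in enumerate(ls):
        for j,u in enumerate(ups): M[i,j]=proj(c,pan2w(u,l,1.0))
    r=cv2.remap(g,M[...,0],M[...,1],cv2.INTER_CUBIC); return r,ups,ls
E
python3 - <<'E'
from h import *
r,ups,ls=pm('w10'); cv2.imwrite('pics/r10.png',cv2.resize(r.T,None,fx=1.6,fy=3))
E
```

```text
(no output)
```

View pics/r10.png

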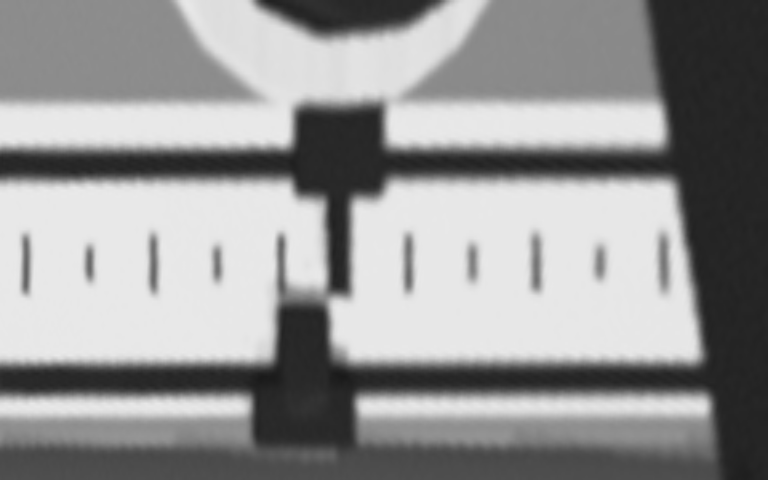

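Request:
step_arm(
  rows=[
    [[-0.25, -0.08, 0, 0, 0], [-0.25, -0.1, 0, 0, 0], [0, 0, 0, 0, 0]],
  ],
)

```text
clock: 23.85
tcp_pos: [366.0, 303.0, 88.1]
orientation: [180.0, 0.0, -87.6]
ft_force: [-1.6, -1.4, 1.5]
finger_gap: 0.001
```

```bash
cat >> h.py <<'E'
def runs(row,ls,thr=110):
    d=row<thr; out=[];i=0
    while i<len(d):
        if d[i]:
            j=i
            while j+1<len(d) and d[j+1]: j+=1
            out.append((round(float(ls[i]),2),round(float(ls[j]),2),round(float(ls[i]+ls[j])/2,2))); i=j+1
        else: i+=1
    return out
E
cat > m.py <<'E'
import sys
from h import *
t=sys.argv[1]
st=telemetry.read_state();print(st['tcp_pos'].round(1),st['ft_force'].round(1))
im,c=snap('wrist',t); r,ups,ls=pm(t); cv2.imwrite(f'pics/r{t}.png',cv2.resize(r.T,None,fx=1.6,fy=3))
for u in (42,43,44,46,50.5,51.5,52.5,53.5):
    j=int((u-25)/.25); print(u,runs(r[:,j],ls))
E
python3 m.py w11
```

```text
[366.  303.   88.1] [-1.6 -1.4  1.5]
42 [(-15.0, -12.0, -13.5), (50.0, 59.75, 54.88)]
43 [(-15.0, -12.0, -13.5), (50.25, 59.75, 55.0)]
44 [(-15.0, -12.0, -13.5), (50.5, 59.75, 55.12)]
46 [(-56.25, -56.0, -56.12), (-36.25, -36.0, -36.12), (-16.25, -11.75, -14.0), (51.0, 59.75, 55.38)]
50.5 [(-16.5, -9.25, -12.88), (52.5, 59.75, 56.12)]
51.5 [(-16.75, -9.0, -12.88), (52.75, 59.75, 56.25)]
52.5 [(-16.75, -9.0, -12.88), (53.0, 59.75, 56.38)]
53.5 [(-16.75, -9.0, -12.88), (53.5, 59.75, 56.62)]
```

View pics/rw11.png

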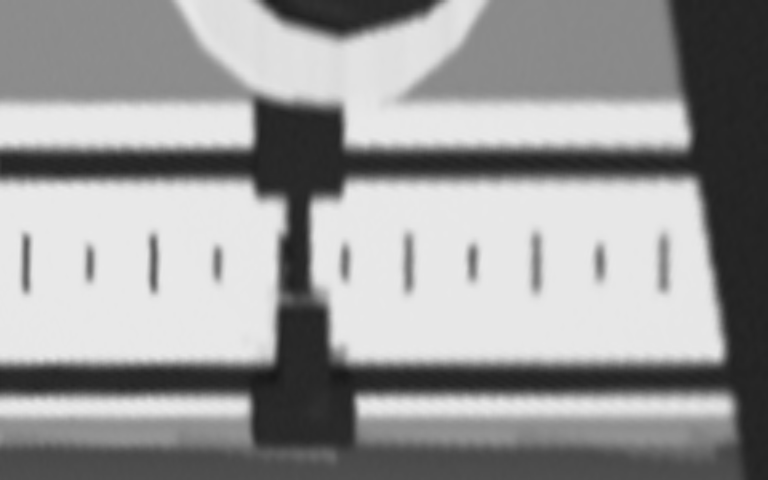

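Request:
step_arm(
  rows=[
    [[0.4, 0.4, 0, 0, 0], [1, 0.8, 0, 0, 0], [1.2, 0.2, 0, 0, 0], [1.2, 0, 0, 0, 0], [0, -0.5, 0, 0, 0], [0, -0.7, 0, 0, 0], [0, -0.7, 0, 0, 0], [0, 0, 0, 0, 0]],
  ],
)

```text
clock: 24.7
tcp_pos: [373.8, 265.2, 88.1]
orientation: [-180.0, 0.0, -87.6]
ft_force: [0.4, -0.3, 0.9]
finger_gap: 0.001
```

```bash
python3 m.py w12;  python3 - <<'E'
from h import *
im,_=load('w12'); cv2.imwrite('pics/w12z.png',cv2.resize(im,None,fx=1.5,fy=1.5))
E
```

```text
[373.8 265.2  88.1] [ 0.4 -0.3  0.9]
42 [(-15.25, -11.5, -13.38), (8.0, 59.75, 33.88)]
43 [(-15.0, -11.5, -13.25), (8.25, 59.75, 34.0)]
44 [(-15.25, -11.5, -13.38), (8.75, 59.75, 34.25)]
46 [(-16.5, -11.75, -14.12), (9.0, 59.75, 34.38)]
50.5 [(-16.25, -9.25, -12.75), (10.5, 59.75, 35.12)]
51.5 [(-16.5, -8.5, -12.5), (10.5, 59.75, 35.12)]
52.5 [(-16.75, -8.5, -12.62), (11.25, 59.75, 35.5)]
53.5 [(-16.75, -8.25, -12.5), (11.25, 59.75, 35.5)]
```

View pics/w12z.png

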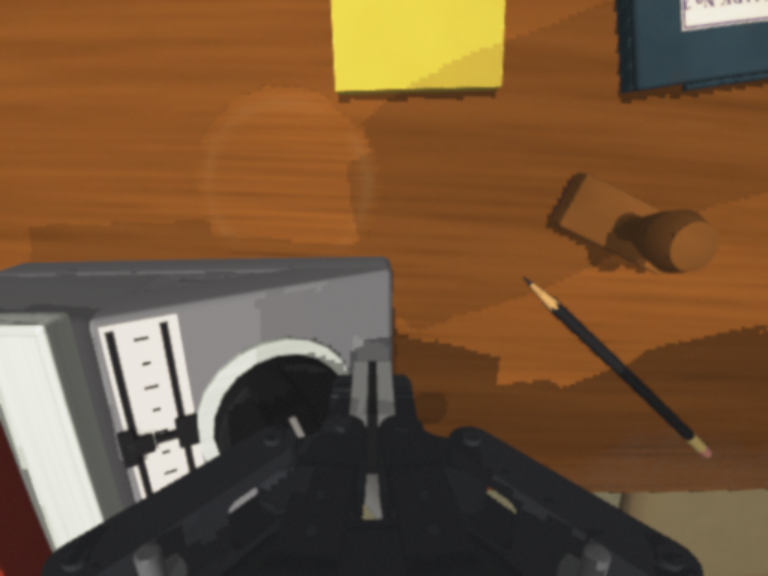

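Request:
step_arm(
  rows=[
    [[0, -0.4, 0, 0, 0], [0, 0, 0, 0, 0]],
  ],
)

```text
clock: 24.95
tcp_pos: [376.8, 265.2, 88.1]
orientation: [-180.0, 0.0, -87.6]
ft_force: [-0.3, 0.2, -0.1]
finger_gap: 0.003
```

```bash
sed -i 's/(42,43,44,46,50.5,51.5,52.5,53.5)/(42,43,44,51.5,52.5,53.5)/' m.py; python3 m.py w13
```

```text
[376.8 265.2  88.1] [-0.3  0.2 -0.1]
42 [(-15.25, -11.5, -13.38), (5.75, 59.75, 32.75)]
43 [(-15.0, -11.5, -13.25), (6.0, 59.75, 32.88)]
44 [(-15.25, -11.5, -13.38), (6.5, 59.75, 33.12)]
51.5 [(-16.75, -8.5, -12.62), (8.75, 59.75, 34.25)]
52.5 [(-16.75, -8.5, -12.62), (9.0, 59.75, 34.38)]
53.5 [(-16.75, -8.25, -12.5), (9.25, 59.75, 34.5)]
```

Request:
step_arm(
  rows=[
    [[0, -0.2, 0, 0, 0], [0, 0, 0, 0, 0]],
  ],
)

```text
clock: 25.2
tcp_pos: [378.2, 265.1, 88.1]
orientation: [180.0, 0.0, -87.6]
ft_force: [-0.9, 0.1, -1.1]
finger_gap: -0.001
```

```bash
python3 m.py w14
```

```text
[378.2 265.1  88.1] [-0.9  0.1 -1.1]
42 [(-15.0, -11.25, -13.12), (4.75, 59.75, 32.25)]
43 [(-15.0, -11.25, -13.12), (5.0, 59.75, 32.38)]
44 [(-15.5, -11.5, -13.5), (5.0, 59.75, 32.38)]
51.5 [(-16.75, -8.5, -12.62), (7.5, 59.75, 33.62)]
52.5 [(-16.5, -8.5, -12.5), (7.75, 59.75, 33.75)]
53.5 [(-17.0, -8.5, -12.75), (8.25, 59.75, 34.0)]
```

Request:
step_arm(
  rows=[
    [[0, -0.15, 0, 0, 0], [0, 0, 0, 0, 0]],
  ],
)

```text
clock: 25.45
tcp_pos: [379.7, 265.1, 88.1]
orientation: [180.0, -0.0, -87.6]
ft_force: [-3.1, -0.6, 2.4]
finger_gap: -0.001
```

```bash
python3 m.py w15
```

```text
[379.7 265.1  88.1] [-3.1 -0.6  2.4]
42 [(-13.5, -9.75, -11.62), (3.75, 59.75, 31.75)]
43 [(-13.25, -9.75, -11.5), (4.0, 59.75, 31.88)]
44 [(-13.5, -9.75, -11.62), (4.25, 59.75, 32.0)]
51.5 [(-16.75, -8.5, -12.62), (6.5, 59.75, 33.12)]
52.5 [(-16.75, -8.5, -12.62), (7.0, 59.75, 33.38)]
53.5 [(-17.0, -8.25, -12.62), (7.25, 59.75, 33.5)]
```

Request:
step_arm(
  rows=[
    [[0, 0.7, 0, 0, 0], [0, 0.9, 0, 0, 0], [-0.6, 0.7, 0, 0, 0], [-1, 0, 0, 0, 0], [-1, 0, 0, 0, 0], [-0.5, -0.4, 0, 0, 0], [-0.4, -0.5, 0, 0, 0], [0, 0, 0, 0, 0]],
  ],
)

```text
clock: 26.3
tcp_pos: [365.2, 300.1, 88.0]
orientation: [-180.0, 0.0, -87.6]
ft_force: [0.0, 0.0, 0.1]
finger_gap: 0.0
```

```bash
python3 m.py w16
```

```text
[365.2 300.1  88. ] [0.  0.  0.1]
42 [(-13.5, -10.25, -11.88), (47.5, 59.75, 53.62)]
43 [(-13.5, -10.25, -11.88), (48.0, 59.75, 53.88)]
44 [(-13.5, -10.25, -11.88), (48.25, 59.75, 54.0)]
51.5 [(-16.75, -9.0, -12.88), (50.5, 59.75, 55.12)]
52.5 [(-16.75, -9.0, -12.88), (50.75, 59.75, 55.25)]
53.5 [(-16.75, -8.75, -12.75), (51.0, 59.75, 55.38)]
```

Request:
step_arm(
  rows=[
    [[-0.2, -0.06, 0, 0, 0], [0, 0, 0, 0, 0]],
  ],
)

```text
clock: 26.55
tcp_pos: [365.0, 301.5, 88.1]
orientation: [180.0, -0.0, -87.6]
ft_force: [-0.4, -0.5, -0.3]
finger_gap: -0.001
```

```bash
python3 m.py w17
```

```text
[365.  301.5  88.1] [-0.4 -0.5 -0.3]
42 [(-13.5, -10.25, -11.88), (49.0, 59.75, 54.38)]
43 [(-13.5, -10.5, -12.0), (49.25, 59.75, 54.5)]
44 [(-13.5, -10.25, -11.88), (49.75, 59.75, 54.75)]
51.5 [(-16.75, -9.0, -12.88), (51.75, 59.75, 55.75)]
52.5 [(-16.75, -9.0, -12.88), (52.25, 59.75, 56.0)]
53.5 [(-17.0, -8.75, -12.88), (52.5, 59.75, 56.12)]
```

Just at contact; about 0.8–0.9 mm more.

Request:
step_arm(
  rows=[
    [[-0.07, -0.03, 0, 0, 0], [0, 0, 0, 0, 0]],
  ],
)

```text
clock: 26.8
tcp_pos: [365.1, 302.1, 88.1]
orientation: [180.0, -0.0, -87.6]
ft_force: [-1.0, -1.7, 0.0]
finger_gap: 0.001
```

```bash
python3 m.py w18
```

```text
[365.1 302.1  88.1] [-1.  -1.7  0. ]
42 [(-13.5, -10.5, -12.0), (49.5, 59.75, 54.62)]
43 [(-13.5, -10.5, -12.0), (49.75, 59.75, 54.75)]
44 [(-13.5, -10.25, -11.88), (50.25, 59.75, 55.0)]
51.5 [(-16.5, -9.0, -12.75), (52.5, 59.75, 56.12)]
52.5 [(-16.75, -9.0, -12.88), (52.75, 59.75, 56.25)]
53.5 [(-17.0, -8.75, -12.88), (53.0, 59.75, 56.38)]
```

Request:
step_arm(
  rows=[
    [[-0.05, -0.02, 0, 0, 0], [0, 0, 0, 0, 0]],
  ],
)

```text
clock: 27.05
tcp_pos: [365.4, 302.8, 88.1]
orientation: [180.0, -0.0, -87.6]
ft_force: [-0.8, -2.3, 0.9]
finger_gap: -0.004
```

```bash
python3 m.py w19
```

```text
[365.4 302.8  88.1] [-0.8 -2.3  0.9]
42 [(-14.25, -11.0, -12.62), (50.25, 59.75, 55.0)]
43 [(-14.25, -11.25, -12.75), (50.25, 59.75, 55.0)]
44 [(-14.25, -11.25, -12.75), (50.75, 59.75, 55.25)]
51.5 [(-16.75, -9.0, -12.88), (53.0, 59.75, 56.38)]
52.5 [(-16.75, -9.0, -12.88), (53.25, 59.75, 56.5)]
53.5 [(-16.75, -8.75, -12.75), (53.5, 59.75, 56.62)]
```

Request:
step_arm(
  rows=[
    [[0.3, 0.2, 0, 0, 0], [0.6, 0.6, 0, 0, 0], [0.6, 0.3, 0, 0, 0], [0, 0, -2, 0, 0], [0, 0, -3, 0, 0], [0, 0, -3, 0, 0], [0, 0, -3, 0, 0], [0, 0, 0, 0, 0]],
  ],
)

```text
clock: 27.9
tcp_pos: [356.2, 287.7, 201.3]
orientation: [-179.7, 0.1, -87.6]
ft_force: [1.1, 0.1, -0.7]
finger_gap: 0.002
```

```bash
python3 m.py w20;  python3 - <<'E'
from h import *
im,_=load('w20'); cv2.imwrite('pics/w20z.png',cv2.resize(im,None,fx=1.5,fy=1.5))
E
```

```text
[356.2 287.7 201.3] [ 1.1  0.1 -0.7]
42 [(-14.5, -11.5, -13.0)]
43 [(-14.0, -11.75, -12.88)]
44 [(-14.0, -12.0, -13.0)]
51.5 [(-16.5, -9.5, -13.0)]
52.5 [(-16.5, -9.5, -13.0)]
53.5 [(-16.5, -9.5, -13.0)]
```

View pics/w20z.png

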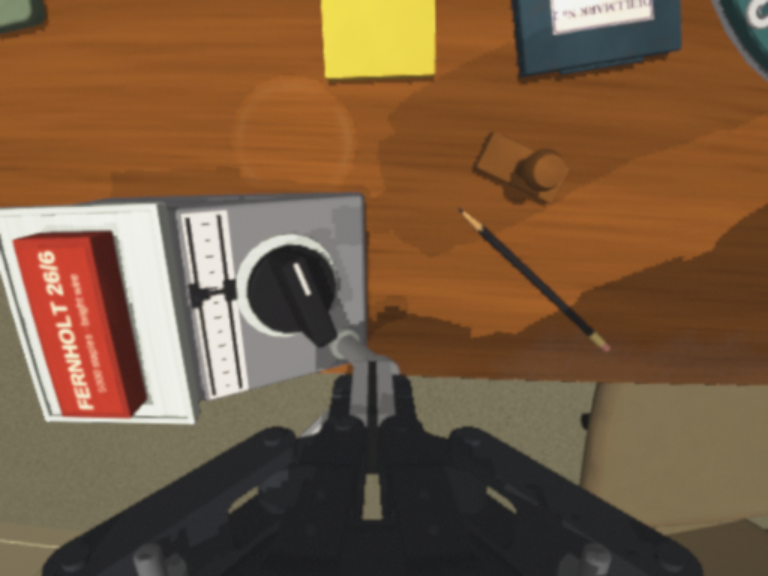

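Run:
```python
from h import *
st=telemetry.read_state();cur=st['tcp_pos'];yaw=st['orientation'][2]
sl=np.array([-np.sin(np.radians(3)),np.cos(np.radians(3)),0])
for ph,off in [(36,36),(36,20),(30,20),(20,20),(10,20),(0,20),(-10,20),(-20,20),(-30,20),(-40,20),(-46,20)]:
    X=peg(ph,85)+off*sl; X[2]=peg(ph,80)[2]+8
    print(ph,X.round(1),(totool(X-cur,yaw)/10).round(2)); cur=X
```

```text
36 [392.1 433.4 153.2] [-14.44  -4.24   4.63]
36 [392.9 417.5 153.2] [ 1.6  -0.02 -0.  ]
30 [397.7 409.8 155.8] [ 0.79 -0.45 -0.26]
20 [404.2 395.9 159.1] [ 1.42 -0.59 -0.33]
10 [408.5 380.9 161.1] [ 1.51 -0.37 -0.2 ]
0 [410.5 365.4 161.8] [ 1.56 -0.14 -0.07]
-10 [410.2 349.7 161.1] [1.56 0.1  0.07]
-20 [407.4 334.4 159.1] [1.52 0.33 0.2 ]
-30 [402.5 319.9 155.8] [1.43 0.56 0.33]
-40 [395.3 306.7 151.3] [1.29 0.77 0.45]
-46 [390.1 299.5 148. ] [0.7  0.55 0.32]
```

Request:
step_arm(
  rows=[
    [[-2, -0.6, 0, 0, 0], [-2, -0.6, 0, 0, 0], [-2, -0.6, 0, 0, 0], [-2, -0.6, 0, 0, 0], [-2, -0.6, 0, 0, 0], [-2, -0.6, 0, 0, 0], [-1.5, -0.4, 0, 0, 0], [-1, -0.2, 0, 0, 0], [0, 0, 1.5, 0, 0], [0, 0, 1.5, 0, 0], [0, 0, 1.6, 0, 0], [0, 0, 0, 0, 0]],
  ],
)

```text
clock: 29.15
tcp_pos: [390.0, 432.8, 149.8]
orientation: [179.8, -0.1, -87.6]
ft_force: [0.5, -0.8, 0.6]
finger_gap: 0.0
```

Run:
```python
from h import *
st=telemetry.read_state();print(st['tcp_pos'],st['ft_force'].round(1))
im,_=snap('wrist','w21'); s,_=snap('scene','s21')
cv2.imwrite('pics/w21z.png',np.hstack([im[84:384,100:400],cv2.resize(s[140:290,180:330],None,fx=2,fy=2)]))
```

```text
[389.95003145 432.78610598 149.83472994] [ 0.5 -0.8  0.6]
```

View pics/w21z.png

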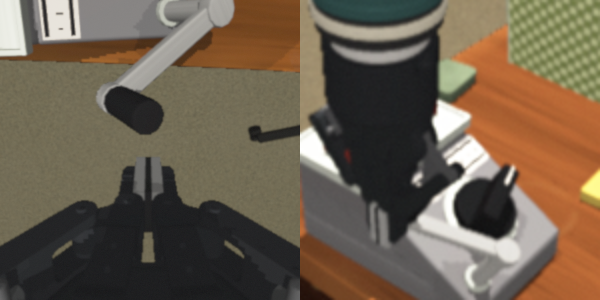

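Request:
step_arm(
  rows=[
    [[0.8, 0, -0.2, 0, 0], [0.8, -0.2, -0.2, 0, 0], [0.8, -0.45, -0.26, 0, 0], [0.7, -0.3, -0.17, 0, 0], [0.7, -0.3, -0.16, 0, 0], [0.75, -0.2, -0.1, 0, 0], [0.75, -0.2, -0.1, 0, 0], [0.8, -0.05, 0, 0, 0], [0.8, -0.05, 0, 0, 0], [0.8, 0.05, 0, 0, 0], [0.8, 0.05, 0.05, 0, 0], [0.75, 0.15, 0.1, 0, 0], [0.75, 0.15, 0.1, 0, 0], [0.7, 0.3, 0.15, 0, 0], [0.7, 0.3, 0.18, 0, 0], [0.5, 0.3, 0.17, 0, 0], [0, 0, 0, 0, 0]],
  ],
)

```text
clock: 30.95
tcp_pos: [399.9, 314.5, 156.3]
orientation: [180.0, -0.0, -87.6]
ft_force: [0.3, 0.4, -0.7]
finger_gap: 0.002
```

Run:
```python
from h import *
st=telemetry.read_state();print(st['tcp_pos'],st['ft_force'].round(1))
im,_=snap('wrist','w22'); s,_=snap('scene','s22')
cv2.imwrite('pics/w22z.png',np.hstack([im[84:384,100:400],cv2.resize(s[140:290,180:330],None,fx=2,fy=2)]))
```

```text
[399.87636545 314.5426767  156.34710839] [ 0.3  0.4 -0.7]
```

View pics/w22z.png

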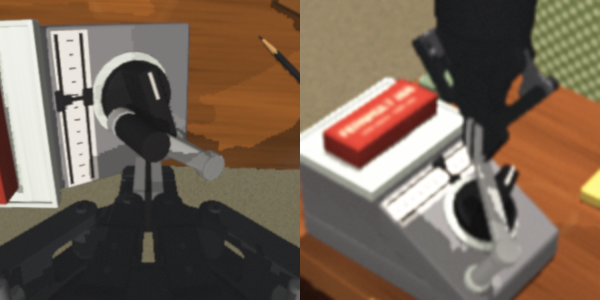

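Request:
step_arm(
  rows=[
    [[0.35, 0.2, 0.12, 0, 0], [0.35, 0.2, 0.12, 0, 0], [0, 0, 0, 0, 0]],
  ],
)

```text
clock: 31.35
tcp_pos: [396.4, 307.7, 154.0]
orientation: [180.0, -0.0, -87.6]
ft_force: [-0.0, -0.2, -0.5]
finger_gap: 0.003
```

Request:
step_arm(
  rows=[
    [[0.2, 0.12, 0.07, 0, 0], [0.2, 0.1, 0.06, 0, 0], [0, 0, 0, 0, 0]],
  ],
)

```text
clock: 31.65
tcp_pos: [394.5, 303.8, 152.7]
orientation: [180.0, -0.0, -87.6]
ft_force: [0.0, 0.9, 0.6]
finger_gap: 0.001
```

Request:
step_arm(
  rows=[
    [[0.2, 0.1, 0.06, 0, 0], [0.1, 0.05, 0, 0, 0]],
  ],
)

```text
clock: 31.85
tcp_pos: [393.2, 300.9, 152.1]
orientation: [180.0, 0.0, -87.6]
ft_force: [-0.4, 1.6, -1.8]
finger_gap: -0.003
```

Request:
step_arm(
  rows=[
    [[0.15, 0.05, 0.03, 0, 0], [0, 0, 0, 0, 0]],
  ],
)

```text
clock: 32.05
tcp_pos: [392.8, 299.3, 151.9]
orientation: [180.0, -0.0, -87.6]
ft_force: [-1.2, 1.0, -0.7]
finger_gap: -0.002
```

Request:
step_arm(
  rows=[
    [[0.15, 0.05, 0.03, 0, 0], [0, 0, 0, 0, 0]],
  ],
)

```text
clock: 32.25
tcp_pos: [392.4, 297.8, 151.6]
orientation: [180.0, -0.0, -87.6]
ft_force: [-0.6, 0.7, -1.3]
finger_gap: 0.001
```

Request:
step_arm(
  rows=[
    [[0.2, 0.08, 0.04, 0, 0], [0, 0, 0, 0, 0]],
  ],
)

```text
clock: 32.45
tcp_pos: [391.7, 295.7, 151.2]
orientation: [180.0, -0.0, -87.6]
ft_force: [-1.5, 1.4, -1.7]
finger_gap: 0.002
```

Request:
step_arm(
  rows=[
    [[0.2, 0.08, 0.04, 0, 0], [0, 0, 0, 0, 0]],
  ],
)

```text
clock: 32.65
tcp_pos: [391.0, 293.6, 150.8]
orientation: [-180.0, -0.0, -87.6]
ft_force: [-0.2, 0.7, 0.1]
finger_gap: 0.003
```

Request:
step_arm(
  rows=[
    [[0.2, 0.08, 0.04, 0, 0], [0, 0, 0, 0, 0]],
  ],
)

```text
clock: 32.85
tcp_pos: [390.5, 291.9, 150.6]
orientation: [-180.0, 0.0, -87.6]
ft_force: [0.4, 3.0, -0.6]
finger_gap: 0.002
```

Request:
step_arm(
  rows=[
    [[0.15, 0.05, 0.03, 0, 0], [0, 0, 0, 0, 0]],
  ],
)

```text
clock: 33.05
tcp_pos: [390.5, 291.2, 150.5]
orientation: [-179.9, 0.1, -87.6]
ft_force: [0.8, 10.5, -0.8]
finger_gap: 0.002
```

```bash
python3 m.py w23;  python3 - <<'E'
from h import *
im,_=load('w23'); cv2.imwrite('pics/w23z.png',cv2.resize(im,None,fx=1.5,fy=1.5))
E
```

```text
[390.5 291.2 150.5] [ 0.8 10.5 -0.8]
42 [(-14.25, -11.25, -12.75), (55.0, 59.75, 57.38)]
43 [(-14.25, -11.5, -12.88), (55.0, 59.75, 57.38)]
44 [(-14.25, -11.5, -12.88), (55.25, 59.75, 57.5)]
51.5 [(-16.5, -9.25, -12.88), (57.25, 59.75, 58.5)]
52.5 [(-16.5, -9.25, -12.88), (57.5, 59.75, 58.62)]
53.5 [(-16.5, -9.0, -12.75), (58.0, 59.75, 58.88)]
```

View pics/w23z.png

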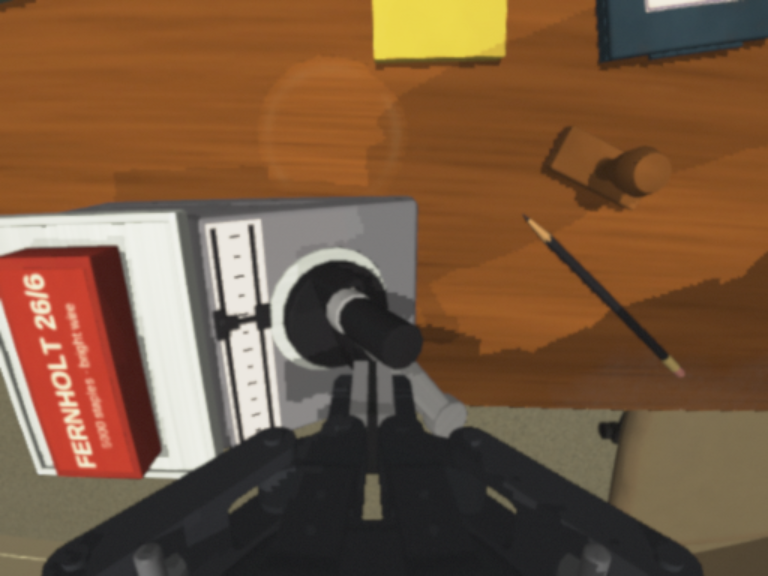

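Request:
step_arm(
  rows=[
    [[0.12, 0.03, 0.02, 0, 0], [0, 0, 0, 0, 0]],
  ],
)

```text
clock: 33.3
tcp_pos: [390.5, 290.8, 150.5]
orientation: [-179.9, 0.2, -87.6]
ft_force: [1.0, 14.7, -1.1]
finger_gap: 0.001
```

Request:
step_arm(
  rows=[
    [[-0.3, 0, 0, 0, 0], [-1, 0, 0, 0, 0], [-0.8, 0, -2, 0, 0], [0, 0, -3, 0, 0], [0, 0, -3, 0, 0], [0, 0, -3, 0, 0], [1.5, 1.5, 0, 0, 0], [1.5, 1.5, 0, 0, 0], [1.5, 1.5, 0, 0, 0], [0, 0, 0, 0, 0]],
  ],
)

```text
clock: 34.3
tcp_pos: [344.2, 262.2, 260.2]
orientation: [180.0, -0.0, -87.7]
ft_force: [0.2, -0.1, -0.1]
finger_gap: 0.002
```

```bash
python3 m.py w24;  python3 - <<'E'
from h import *
im,_=load('w24'); s,_=snap('scene','s24'); d,_=snap('side','d24'); cv2.imwrite('pics/w24z.png',cv2.resize(im,None,fx=1.5,fy=1.5))
cv2.imwrite('pics/s24z.png',np.hstack([cv2.resize(s[150:290,180:320],None,fx=2.8,fy=2.8,interpolation=cv2.INTER_CUBIC),cv2.resize(d[160:300,185:325],None,fx=2.8,fy=2.8,interpolation=cv2.INTER_CUBIC)]))
E
```

```text
[344.2 262.2 260.2] [ 0.2 -0.1 -0.1]
42 [(-14.0, -11.75, -12.88)]
43 [(-14.0, -12.0, -13.0)]
44 [(-14.0, -12.0, -13.0)]
51.5 [(-16.0, -10.0, -13.0)]
52.5 [(-16.0, -9.75, -12.88)]
53.5 [(-16.0, -9.75, -12.88)]
```

View pics/w24z.png

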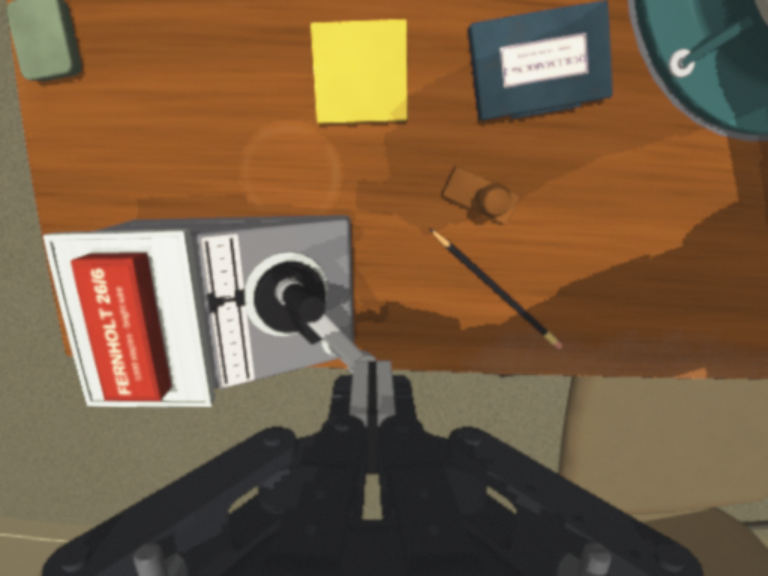

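View pics/s24z.png

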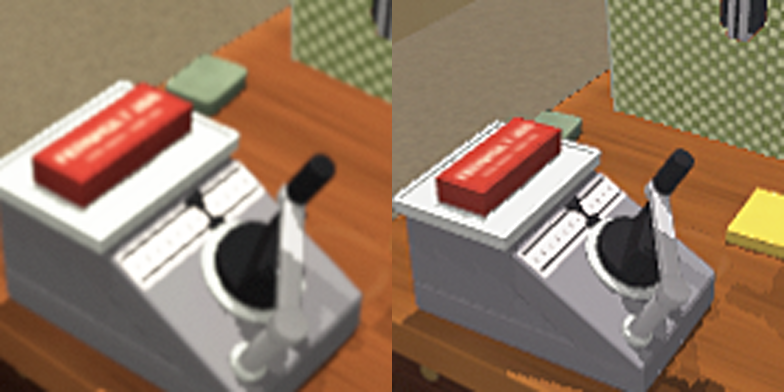

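Run:
```python
from h import *
print(env.sign_off(), telemetry.read_state()['clock'])
```

```text
the job is handed in; nothing more can be done
the job is handed in; nothing more can be done
```

The carton is weighed, the pointer stands under the load mark, and the lock arm is back across the knob. I handed the job in shortly after 34 s of the allowed 72 s; no verdict was reported.

I did the steps in the order asked: pushed the lock arm to its aside stop, laid the carton in the pan and let go, set the knob, then pushed the arm back to its locked stop.

**Last checks, with the robot clear of everything:**
- **Pointer:** it stands within about 0.15 mm of the mark, and closing the lock arm did not move it. I overshot the setting twice by 1 mm or less and nudged it back before closing the lock.
- **Carton:** it lies flat and lengthwise in the pan, about 2–3 mm from the pan's middle.
- **Bystanders:** the sticky-note pad and the tin were never touched and look unmoved.

**Two things that disagreed:**
- **Force at the aside stop:** that push reached about 75 N at the wrist, through the fingers. This is more than I meant, though under the 120 N wrist limit.
- **Lock arm angles:** the camera gave about 32 to 39 degrees for the aside position, a rough agreement with its stop. The locked peg also ended about 5 pixels beyond where it started, so the arm was probably not quite home at first. I took the rise in force at each stop as proof that it was fully home (about 15 N on the closing push).

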